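# Load the electric skillet, cover it and start it

## Robot

A 6-joint arm with a two-finger parallel gripper is mounted at the origin on the work surface. World frame = base frame: x ahead of the robot, y to its left, z up, the work surface at z = 0. Lengths are in m, angles in degrees, forces in N, time in s.
With the tool pointing down it reaches from about 0.4 to 0.825 m from the base axis. Payload 7 kg.
Tool frame: the origin (TCP) lies at the very end of the fingers, on their centre line; the grasp point (between the pads) lies 19 mm behind it (ctrl.grip_point_offset is the distance from the TCP to the grasp point, in m); x points along the fingers, z is the direction in which the jaws open and shut, and the axes are right-handed (so a half turn about x gives the same grasp; the last joint's range is limited). The gripper opens to 88 mm and grips with 3 to 60 N. Pads are 19 mm wide; open, the fingers measure 130 mm over their backs; the gripper's body (78 mm by 193 mm) begins 47 mm behind the grasp point.
Start: joints at [93.226, 20.546, 0.682, 0, -70.136, -16.507], TCP at [0.155, 0.657, 0.227] pointing down, gripper open.
Joint ranges: [-176.03, 176.03], [-82.01, 121.73], [-58.28, 71.71], [-173.87, 95.51], [-174.79, -0.11], [-173.66, 173.66]. Speed limits (degrees/s): [136.94, 136.94, 172.46, 180, 180, 180].

## Interface

Orientations are given as [roll, pitch, yaw] about the fixed x, y, z axes, in that order (R = Rz(yaw) Ry(pitch) Rx(roll)).
In Python, from plant import get_obs, snapshot, calibration, close_job, ctrl gives the robot as it stands.
- The arm moves only by the tool move_arm, never from a script. Its argument "commands" is a list that holds one entry, the list of rows, each a list of 4 numbers: the shift along the tool's x, y, z in cm, then the turn about the tool's x in rad. In form: [[[dx, dy, dz, spin], ...]]. A call has 1 to 8 rows; each row shifts and turns the commanded pose from where the row before left it, along the tool's axes as they then stand; what a row does not reach is not made up. A row lasts 1/10 s, in which the tool goes at most 50 mm and 8.59 degrees, less where a joint would pass 70% of its speed; a pose out of reach is approached as far as the arm can. A call with a gripper value outside its range is refused whole. "jaw" is the finger opening in cm, from 0 to 8.76, set as the call begins (left out, the last holds). The fingers move at their own pace and stop on an object; the grip force is fixed at half the most. Time passes only in rows, so rows that do not move let the fingers close. It gives the time, the measured TCP pose, the force and the opening at its end, in the units of the state.
- get_obs(): the state, without advancing time (a new reading comes with each control period).
- snapshot(name): name is "scene" or "top" or "wrist"; returns (picture, depth): 400x640x3 uint8, red, green, blue; 400x640 float32, m along the optical axis (not along the pixel's ray), 0 where there is no reading.
- calibration(name): a dict with "mtx" (3x3 intrinsics, pixels), "k1" (the pictures are not rectified: a ray, as slopes to the right and down, at radius r is drawn at 1 + k1 r^2 times it, then the intrinsics apply), "T" (4x4, takes a point from camera to world coordinates); the wrist camera has in their place "tool_from_camera" (4x4, takes a point from camera to tool coordinates, whose origin is the TCP and whose axes are the tool frame's). Camera axes: x right, y up, looking along -z (the intrinsics and any distortion apply to the point x, -y, -z); pixel columns grow to the right and rows downward; lengths in m; the calibration is good to about 2 mm. A picture is of the moment at which its call begins: read the wrist's pose just before it. calibration takes no time and is no camera call.
- close_job(): hands the job in, once; it reports no verdict.
The state is a dict: "clock": time; "joint_pos": joint angles; "qvel": joint speeds; "tau": joint torques, N m; "tool_pos": TCP position; "orientation": TCP orientation; "force": force on the tool from outside, world axes, zero at the start; "moment": the same for the moment, N m; "opening": finger opening in m.
Only numpy, scipy, OpenCV 4.12 (cv2) and the standard library are available. Lean on these libraries where they do the work, as an engineer would, in place of code of your own. Each camera call takes 0.05 s, during which the arm holds its last target. There are 200 camera calls.

## Task

Feel across the floor of the black tin for the loose thermometer puck, take it out and lay it flat in the middle of the skillet's pan; then lay every fish portion there is on the board (two to four) flat on the pan's floor around it, side by side, none on top of another or of the puck. Set the cover on the pan so that it sits seated and level on the rim, then twist the spring-return start knob clockwise to its stop, keep it there for half a second and let it go so that it springs back. Leave the mug, the oil bottle and the pepper mill where they stand.

Things in the scene. Friction and masses are not known exactly. Their poses are not given: they have to be found in the camera images.
- skillet: electric skillet fixed to the counter: red base, dark round pan, inner diameter 180, outer 190, inner depth 50, floor 35 and rim 85 above the counter. Origin under the pan's centre at counter level, z up. At its +x (away from the robot) a black control box (x 91 to 176, 76 wide, 55 high) carries the start knob. Stub handles at +-y reach 123 from the centre, height 57 to 75
- pan_floor (a point): centre of the pan's inner floor, z up, axes as the skillet's
- pan_rim (a point): centre of the pan's mouth at rim height, 85 above the counter, z up
- knob_grip (a point): point on the axis of the start knob at the height to grip it, 80 above the counter and 137 along the skillet's +x from the pan's centre; the knob's grip is a white upright bar 44 long (along this point's x), 12 thick (along its y), 29 high, its top 8 above this point; the point turns with the knob; the bar lies along the skillet's x when at rest
- start_knob (a joint): angle of the start knob, rad: 0 at rest, growing clockwise seen from above, up to the stop at 1.2; a spring (0.025 N m at rest, 0.145 N m at the stop) drives it back to 0 when let go
- cover: loose round red cover, about 0.35 kg, lying right way up on the counter: flange diameter 196, 4 thick; plug below it, diameter 168, 8 deep, drops into the pan's mouth with 6 clearance all round while the flange rests on the rim; low dome on top to 20; black knob. Origin at the centre of the plug's underside, z up: seated, it is 8 below the rim
- cover_knob (a point): centre of the cover's round knob, diameter 28, 27 high (23 to 50 above the cover's origin); this point is 38 above the origin
- tin: opaque black open tin fixed to the counter, inner 140 (its x) x 160 (its y), walls 3 thick, 53 high, floor 3 above the counter; empty but for the puck. Origin under its centre at counter level, z up
- puck_mid (a point): middle of the loose thermometer puck, black like the tin and hard to see there: disc of diameter 32, 14 high, about 40 g, lying flat on the tin's floor, within 22 of the tin's centre along the tin's x and 45 along its y; z is the disc's axis
- board: wooden board fixed to the counter, 200 (its x) x 160 (its y), 12 thick, origin under its centre at counter level, z up; the fish portions lie flat on it
- fish1_mid (a point): middle of a rigid frozen breaded fish portion, golden brown rounded block 36 (this point's x) x 50 (y) x 22 (z, up), about 50 g; there are two to four, the absent ones read None
- fish2_mid (a point): middle of a rigid frozen breaded fish portion, golden brown rounded block 36 (this point's x) x 50 (y) x 22 (z, up), about 50 g; there are two to four, the absent ones read None
- fish3_mid (a point): middle of a rigid frozen breaded fish portion, golden brown rounded block 36 (this point's x) x 50 (y) x 22 (z, up), about 50 g; there are two to four, the absent ones read None
- fish4_mid (a point): middle of a rigid frozen breaded fish portion, golden brown rounded block 36 (this point's x) x 50 (y) x 22 (z, up), about 50 g; there are two to four, the absent ones read None
- mug: bystander: blue mug, 90 high, origin under its centre
- oil: bystander: amber oil bottle, diameter 60, 190 high, origin under its centre
- pepper: bystander: dark wooden pepper mill, 100 high, origin under its centre
Mind the look-alikes: they are no part of the job. What is shaped like the part that bears fish3_mid but red or turquoise is not meant.

How it is judged:
By the outcome, as a careful person would: the job done as asked, in the order asked, and still so for the second after the job is handed in, with the robot touching nothing.
Of fish1, fish2, fish3, fish4 only 2 to 4 are there at a start; the rules pass over those that are not, and their reading is None.
At some moment in a run one of fish1, fish2, fish3, fish4, cover may be knocked a few centimetres aside while the robot is not near it.
Once in a run the grip may slacken for a moment while it holds something.
It also fails if it takes over 210 s, if anything falls off the work surface, if the arm or the gripper's body presses on something with over 40 N, if the wrist force passes 120 N, or if a joint passes its speed limit or range.

## Working session

There is one attempt and no reset: what is moved stays moved. The work goes in short steps, Python scripts to look and compute and a tool call to move; the robot and the scene stay as the last step left them, time stands still between calls to the robot, and variables do not carry over. Pictures are saved under pics/ and viewed, about 12 in all and at most 16, crops included, and the job is handed in when it is done.

Besides the shell and the picture viewer there is one more tool, called after ">>>" by a JSON object that holds its "api" and its "payload", one argument or row to a line. move_arm: Moves the arm, as the interface text tells. Its arguments: {"type":"object","properties":{"commands":{"type":"array"},"jaw":{"type":"number"}},"required":["commands"]}

```bash
ls; mkdir -p pics; cat > h.py <<'E'
import numpy as np, cv2
from plant import get_obs, snapshot, calibration, close_job, ctrl
from scipy.spatial.transform import Rotation as R
def toolT(o):
    T=np.eye(4); T[:3,:3]=R.from_euler('xyz',o['orientation'],degrees=True).as_matrix(); T[:3,3]=o['tool_pos']; return T
def shot(name):
    o=get_obs(); c=calibration(name)
    T=c['T'] if 'T' in c else toolT(o)@np.array(c['tool_from_camera'])
    p,d=snapshot(name); return p,d,np.array(c['mtx']),c['k1'],np.array(T)
def rays(uv,K,k1):
    uv=np.asarray(uv,float).reshape(-1,2); 
    n=cv2.undistortPoints(uv[:,None],K,np.array([k1,0,0,0,0.]))[:,0]
    return np.c_[n[:,0],-n[:,1],-np.ones(len(n))]
def onplane(uv,z,K,k1,T):
    r=rays(uv,K,k1)@T[:3,:3].T; o=T[:3,3]; return o+r*((z-o[2])/r[:,2])[:,None]
def depthpts(uv,d,K,k1,T):
    uv=np.asarray(uv).reshape(-1,2); r=rays(uv,K,k1); z=d[uv[:,1].astype(int),uv[:,0].astype(int)]
    return (r*z[:,None])@T[:3,:3].T+T[:3,3]
def save(p,f,s=1): cv2.imwrite(f,cv2.resize(p[...,::-1],None,fx=s,fy=s))
E
cat > a.py <<'E'
from h import *
print(get_obs())
for n in ['scene','top']:
    p,d,K,k,T=shot(n); save(p,f'pics/{n}0.png'); np.savez(f'{n}0.npz',p=p,d=d,K=K,k=k,T=T); print(n,K,k,T.round(3))
print(calibration('wrist'))
E
python3 a.py
```

```text
pics
{'clock': 0.0, 'joint_pos': array([ 9.32263117e+01,  2.05923788e+01,  6.31357646e-01, -2.02709055e-02,
       -7.01345389e+01, -1.65059882e+01]), 'qvel': array([ 0.13074836, -0.0603774 ,  0.03733989,  0.02077332, -0.03884126,
        0.00567898]), 'tau': array([ 1.11887985e-03, -5.82712805e+01,  2.93059409e+01,  6.99733749e+00,
        6.94596136e-03, -1.58343018e-04]), 'tool_pos': array([0.15497476, 0.65645107, 0.2255932 ]), 'orientation': array([  5.23012742,  89.90255792, -98.05645333]), 'force': array([ 0.34395307, -0.40142076, -0.41027158]), 'moment': array([-0.01912448,  0.02210245, -0.00666523]), 'opening': 0.08763682659589205}
scene [[465.83296468   0.         315.05227434]
 [  0.         465.83296468 198.02131048]
 [  0.           0.           1.        ]] -0.13626441351740795 [[ 0.739 -0.51   0.44   0.993]
 [ 0.674  0.568 -0.472 -0.506]
 [-0.009  0.646  0.763  0.91 ]
 [ 0.     0.     0.     1.   ]]
top [[499.79007332   0.         313.30360148]
 [  0.         499.79007332 203.48314167]
 [  0.           0.           1.        ]] 0.01000929316926372 [[ 0.021  0.99  -0.14   0.346]
 [-1.     0.022  0.002  0.005]
 [ 0.005  0.14   0.99   1.277]
 [ 0.     0.     0.     1.   ]]
{'mtx': array([[314.87297406,   0.        , 322.30144898],
       [  0.        , 314.87297406, 202.10508756],
       [  0.        ,   0.        ,   1.        ]]), 'k1': 0.011982742020484325, 'tool_from_camera': array([[ 5.12961924e-04,  2.65282738e-01, -9.64170527e-01,
        -1.58138718e-01],
       [ 8.83351283e-04,  9.64170158e-01,  2.65283106e-01,
         7.34190588e-02],
       [ 9.99999478e-01, -9.87781405e-04,  2.60244732e-04,
        -1.03882680e-03],
       [ 0.00000000e+00,  0.00000000e+00,  0.00000000e+00,
         1.00000000e+00]])}
```

View pics/top0.png

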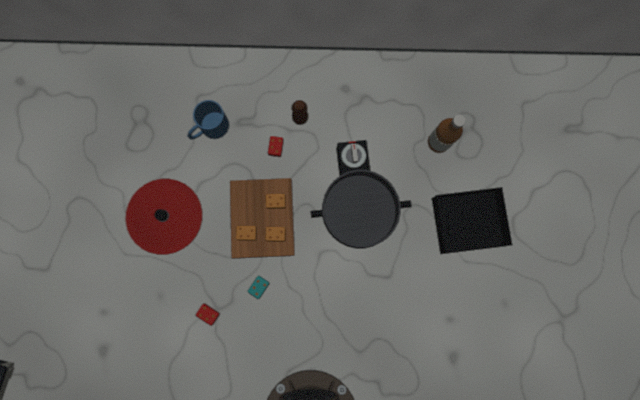

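View pics/scene0.png

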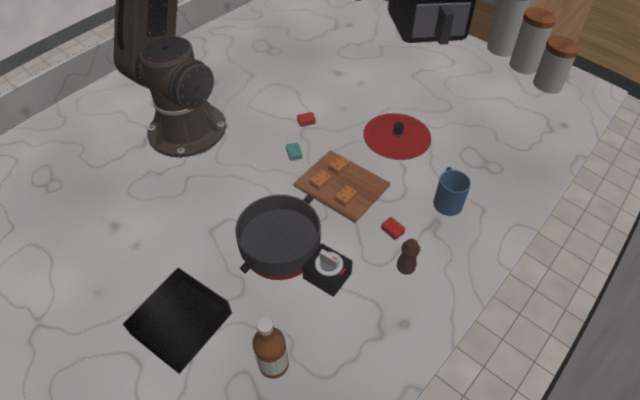

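Top: cover (164,216), board (262,218), golden portions (276,201), (246,233), (276,233), skillet (361,209), tin (472,221); look-alikes red (276,146), (208,314) and turquoise (259,287). The scene view shows the same three golden portions.

```bash
cat > m.py <<'E'
from h import *
import sys
def meas(n,f=None):
    if f: z=np.load(f); p,d,K,k,T=[z[x] for x in ['p','d','K','k','T']]; k=float(k)
    else: p,d,K,k,T=shot(n)
    hsv=cv2.cvtColor(p,cv2.COLOR_RGB2HSV); out={}
    def blobs(m,a0,a1):
        c,_=cv2.findContours(cv2.morphologyEx(m.astype(np.uint8)*255,cv2.MORPH_OPEN,np.ones((2,2))),cv2.RETR_EXTERNAL,cv2.CHAIN_APPROX_NONE)
        return [x[:,0] for x in c if a0<cv2.contourArea(x)<a1]
    h,s,v=[hsv[...,i].astype(int) for i in range(3)]
    def rect(c,z):
        P=onplane(c,z,K,k,T)[:,:2]; r=cv2.minAreaRect((P*1000).astype(np.float32)); return r
    print(n,'fish'); 
    for c in blobs((h>8)&(h<20)&(s>150)&(v>110),60,1500): 
        r=rect(c,.030); dm=depthpts(c.mean(0)[None].round(),d,K,k,T)[0]; print(c.mean(0).round(),np.round(r[0]),np.round(r[1]),round(r[2],1),'dep',dm.round(3))
    print('board')
    for c in blobs((h>5)&(h<25)&(s>60)&(v>60),2500,20000): r=rect(c,.012);print(c.mean(0).round(),np.round(r[0]),np.round(r[1]),round(r[2],1))
    print('red')
    for c in blobs(((h<6)|(h>174))&(s>150)&(v>60),100,20000): r=rect(c,.010);print(c.mean(0).round(),np.round(r[0]),np.round(r[1]),round(r[2],1),depthpts(c.mean(0)[None].round(),d,K,k,T)[0].round(3))
    return p,d,K,k,T,h,s,v,blobs,rect
if __name__=='__main__':
  for n in ['top','scene']:
    p,d,K,k,T,h,s,v,blobs,rect=meas(n,n+'0.npz')
    print('dark')
    for c in blobs((v<75)&(s<90),60,20000):
        for z in (.053,.085): r=rect(c,z);print(c.mean(0).round(),z,np.round(r[0]),np.round(r[1]),round(r[2],1))
    print('white knob')
    m=(v>170)&(s<40); 
    for c in blobs(m,5,600): r=rect(c,.088);print(c.mean(0).round(),np.round(r[0]),np.round(r[1]),round(r[2],1))
    if n=='top':
        print(d[190:250:6,435:515:8].round(3)); print(hsv:=v[190:250:6,435:515:8])
        for uv in [(361,209),(361,173),(353,155),(161,215)]: print(uv,depthpts([uv],d,K,k,T).round(3),p[uv[1],uv[0]])
    save(p[130:260,120:520] if n=='top' else p[190:380,120:360],f'pics/{n}c.png',2 if n=='top' else 3)
E
python3 m.py
```

```text
top fish
[276. 234.] [444.  96.] [30. 43.] 1.2 dep [0.443 0.094 0.035]
[246. 233.] [445. 169.] [30. 45.] 1.2 dep [0.444 0.168 0.037]
[276. 201.] [527.  98.] [31. 43.] 1.3 dep [0.526 0.097 0.033]
board
[262. 219.] [485. 132.] [198. 158.] 3.7
red
[208. 315.] [241. 257.] [46. 33.] 58.5 [0.242 0.255 0.025]
[164. 217.] [483. 382.] [190. 188.] 3.0 [0.478 0.371 0.047]
[276. 147.] [672. 103.] [48. 31.] 1.3 [0.668 0.102 0.026]
dark
[311. 390.] 0.053 [89. -2.] [ 63. 199.] 1.2
[311. 390.] 0.085 [95. -2.] [ 61. 194.] 1.2
[  5. 378.] 0.053 [ 88. 710.] [86. 32.] 6.4
[  5. 378.] 0.085 [ 95. 692.] [84. 32.] 6.4
[162. 216.] 0.053 [481. 373.] [32. 27.] 47.7
[162. 216.] 0.085 [478. 363.] [31. 27.] 47.7
[474. 223.] 0.053 [ 484. -389.] [146. 178.] 8.1
[474. 223.] 0.085 [ 481. -379.] [142. 174.] 8.1
[359. 191.] 0.053 [ 541. -108.] [248. 236.] 48.8
[359. 191.] 0.085 [ 535. -105.] [241. 229.] 48.8
[439. 144.] 0.053 [ 678. -310.] [57. 39.] 50.5
[439. 144.] 0.085 [ 669. -302.] [56. 38.] 50.5
[319.  48.] 0.053 [926.  -5.] [  12. 1647.] 0.0
[319.  48.] 0.085 [911.  -5.] [  12. 1604.] 0.0
[612.   4.] 0.053 [1064
[... 2344 characters left out ...]
.] [24. 50.] 35.1
[609.  76.] 0.053 [ 871. 1085.] [ 92. 252.] 89.6
[609.  76.] 0.085 [ 876. 1026.] [ 89. 243.] 89.6
[544.  68.] 0.053 [683. 957.] [ 29. 250.] 12.9
[544.  68.] 0.085 [695. 903.] [ 28. 241.] 12.9
[40. 49.] 0.053 [-745. -120.] [52. 90.] 59.7
[40. 49.] 0.085 [-680. -135.] [50. 87.] 59.7
[520.  44.] 0.053 [ 555. 1048.] [ 26. 351.] 16.2
[520.  44.] 0.085 [572. 990.] [ 25. 338.] 16.2
[496.  22.] 0.053 [ 425. 1122.] [ 65. 415.] 25.3
[496.  22.] 0.085 [ 446. 1061.] [ 63. 400.] 25.3
[433.  18.] 0.053 [265. 978.] [371. 332.] 45.4
[433.  18.] 0.085 [292. 923.] [357. 320.] 45.4
[172.  87.] 0.053 [-324.  133.] [ 290. 1056.] 65.8
[172.  87.] 0.085 [-275.  109.] [ 279. 1017.] 65.8
white knob
```

```bash
cat > go.py <<'E'
from h import *
import sys
# usage: go.py x y z jawdeg(world angle of tool z, mod 180) [x y z jaw]...  : prints tool-frame shifts with tool vertical
def plan(wps,M=None,p=None):
    o=get_obs(); T=toolT(o); p=T[:3,3]; 
    a=np.degrees(np.arctan2(T[1,2],T[0,2])); print('now',p.round(4),'jaw',round(a,1),'F',o['force'].round(1),'open',round(o['opening']*1000,1),'t',round(o['clock'],1),'tilt',np.degrees(np.arccos(-T[2,0])).round(2),'j6',o['joint_pos'][[0,5]].round(0))
    for x,y,z,j in wps:
        d=np.array([x,y,z])-p; c,s=np.cos(np.radians(a)),np.sin(np.radians(a))
        zt=np.array([c,s,0]); xt=np.array([0,0,-1]); yt=np.cross(zt,xt)
        dj=(j-a+90)%180-90 if j is not None and abs(j)<400 else 0
        print('-> shift cm x %.2f y %.2f z %.2f then spin %.3f rad (rows: %d, %d)'%(100*d@xt,100*d@yt,100*d@zt,-np.radians(dj),np.ceil(np.linalg.norm(d)/.05),np.ceil(abs(dj)/8.55)))
        p=np.array([x,y,z]); a=a+dj
if __name__=='__main__':
    v=[float(x) for x in sys.argv[1:]]; plan([v[i:i+4] for i in range(0,len(v),4)])
E
python3 go.py .43 .40 .23 999 .5 .0 .25 999 .47 -.39 .25 999
python3 - <<'E'
from h import *
T=toolT(get_obs()); print(T.round(3)); print((T@np.array(calibration('wrist')['tool_from_camera'])).round(3))
z=np.load('top0.npz'); p,d,K,k,T=[z[x] for x in ['p','d','K','k','T']];k=float(k)
v,u=np.mgrid[185:260,425:520]; uv=np.c_[u.ravel(),v.ravel()]
P=depthpts(uv,d,K,k,T)[:,2].reshape(u.shape)*1000
m=cv2.medianBlur(P.astype(np.float32),5)
print(m[::4,::5].round(0).astype(int))
E
```

```text
now [0.155  0.6565 0.2257] jaw -103.3 F [ 0.2 -0.6 -0. ] open 87.6 t 0.1 tilt 0.08 j6 [ 93. -17.]
-> shift cm x -0.43 y 32.66 z 18.65 then spin -0.000 rad (rows: 8, 0)
-> shift cm x -2.00 y 16.01 z 37.32 then spin -0.000 rad (rows: 9, 0)
-> shift cm x 0.00 y 6.04 z 38.65 then spin -0.000 rad (rows: 8, 0)
[[-0.     0.973 -0.23   0.155]
 [-0.001 -0.23  -0.973  0.657]
 [-1.     0.     0.001  0.226]
 [ 0.     0.     0.     1.   ]]
[[-0.229  0.939  0.258  0.227]
 [-0.973 -0.221 -0.06   0.641]
 [ 0.001 -0.265  0.964  0.384]
 [ 0.     0.     0.     1.   ]]
[[ 3  3  3  3  3  2  2  2  3  0  1  4  2  2  1  4  2  3  3]
 [ 3  3  3  2  3  3  2  3  3  2  3  5 31 32 27 52  1  2  3]
 [ 4  2  3  4  6 33 21 29 29 24 10  7  8  7 12 43  3  2  2]
 [ 2  4 41 17  7  8  8  6  5  4  4  5  7  5  7 39  3  1  2]
 [ 2  3 39  6  7  5  6  6  5  5  5  5  6  5  7 34  5  1  4]
 [ 1  3 28  5  6  6  6  5  5  6  5  6  7  5  6 30 48  2  2]
 [ 2  2 26  8  6  6  5  6  5  6  5  6  6  5  6 27 45  2  2]
 [ 4  1 19 43  6  5  5  5  4  5  5  5  5  5  6 22 45  2  2]
 [ 4  2 13 43  5  5  6  7  5  5  6  5  6  5  5 16 49  2  3]
 [ 2  2  7 45  4  5  6  5  6  5  4  5  6  5  6 12 43  3  2]
 [ 3  2  6 40  5 17 18  5  5  6  6  5  5  5  6  9 40  3  4]
 [ 2  2  4 43  6 18 20  8  6  6  5  6  5  3  5  8 34  4  3]
 [ 3  2  3 36  6 18 20  7  5  6  5  6  5  5  6  7 32 45  2]
 [ 2  2  2 30  7  6  6  5  5  5  5  6  6  6  5  6 27 46  1]
 [ 2  2  3 26  9  5  5  5  5  5  5  6  6  6  5  5 21 49  2]
 [ 3  3  2 17 41  5  4  6  5  5  5  5  5  6  7  5 19  6  3]
 [ 3  3  3 13 41  7  6  6  6  6  5  5  3  5  3  3  3  2  3]
 [ 3  2  2  4 33  3  4  3  2  3  2  3  2  2  2  3  2  2  3]
 [ 2  3  2  2  2  2  1  2  4  3  3  3  2  1  2  2  3  3  3]]
```

>>> {"api": "move_arm", "payload": {
  "commands": [
    [[-0.3,4.1,2.3,0],[-0.3,4.1,2.3,0],[-0.3,4.1,2.3,0],[-0.3,4.1,2.3,0],[-0.3,4.1,2.3,0],[-0.3,4.1,2.3,0],[-0.3,4.1,2.3,0],[-0.3,4.0,2.5,0]]
  ]
}}

```text
clock: 0.9
tool_pos: [0.4317, 0.3992, 0.2504]
orientation: [-25.2, 90.0, -128.4]
force: [0.8, 0.9, -0.0]
opening: 0.0879
```

>>> {"api": "move_arm", "payload": {
  "commands": [
    [[0,1.0,4.5,0],[0,1.0,4.5,0],[0,1.0,4.5,0],[0,1.0,4.5,0],[0,0,0,0],[0,0,0,0]]
  ]
}}

```text
clock: 1.5
tool_pos: [0.4282, 0.2155, 0.2509]
orientation: [160.2, 89.9, 56.8]
force: [-0.5, 0.1, -0.0]
opening: 0.0876
```

```bash
cat > w.py <<'E'
from h import *
import sys
f=sys.argv[1]; p,d,K,k,T=shot('wrist'); save(p,f'pics/{f}.png'); np.savez(f+'.npz',p=p,d=d,K=K,k=k,T=T); print(T[:3,3].round(3))
E
python3 go.py; python3 w.py w1; python3 -c "
import m; m.meas('wrist','w1.npz')"
```

```text
now [0.4282 0.2155 0.2509] jaw -103.4 F [-0.5  0.1 -0. ] open 87.6 t 1.5 tilt 0.05 j6 [50. 26.]
[0.5   0.199 0.409]
wrist fish
board
[464. 327.] [165.  69.] [496.  25.] 77.1
red
[322. 306.] [244. 259.] [51. 43.] 59.6 [0.25  0.26  0.022]
[182. 155.] [488. 384.] [194. 192.] 76.9 [0.494 0.372 0.034]
```

View w1.

View pics/w1.png

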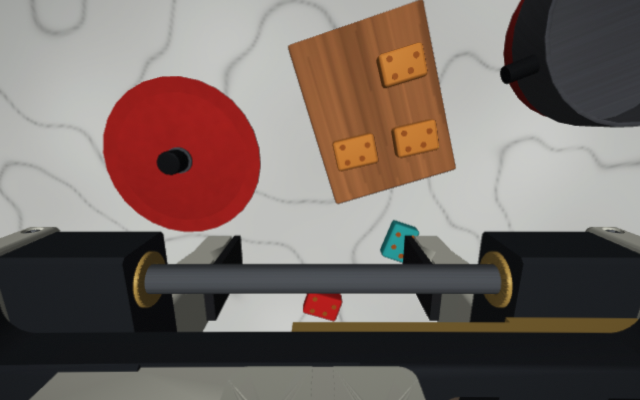

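Wrist view: cover (182,155), knob (173,160), golden portions (402,65), (355,152), (416,138), turquoise (400,240) and red (322,306) decoys outside the board.

```bash
cat > f.py <<'E'
from h import *
import sys
def load(f):
    z=np.load(f+'.npz'); return z['p'],z['d'],z['K'],float(z['k']),z['T']
def fish(p,d,K,k,T,zt=.034,amin=150):
    hsv=cv2.cvtColor(p,cv2.COLOR_RGB2HSV).astype(int)
    m=((hsv[...,0]>9)&(hsv[...,0]<22)&(hsv[...,1]>150)&(hsv[...,2]>175)).astype(np.uint8)*255
    m=cv2.morphologyEx(cv2.morphologyEx(m,cv2.MORPH_CLOSE,np.ones((3,3))),cv2.MORPH_OPEN,np.ones((3,3))); 
    cs,_=cv2.findContours(m,cv2.RETR_EXTERNAL,cv2.CHAIN_APPROX_NONE); out=[]
    for c in cs:
        if cv2.contourArea(c)<amin: continue
        c=c[:,0]; P=onplane(c,zt,K,k,T)[:,:2]; r=cv2.minAreaRect((P*1000).astype(np.float32))
        g=depthpts(c.mean(0)[None].round(),d,K,k,T)[0]
        (w,h),a=r[1],r[2]; L=a if w>h else a+90
        print('fish px',c.mean(0).round(),'xy',np.round(r[0],1),'size',np.round(r[1],0),'long axis deg',round((L+90)%180-90,1),'dep',g.round(3)); out.append((*r[0],L))
    return out
if __name__=='__main__':
    p,d,K,k,T=load(sys.argv[1]); fish(p,d,K,k,T)
    g=cv2.cvtColor(p,cv2.COLOR_RGB2HSV).astype(int)
    print(g[65,402],g[152,355],g[100,350],'knob z map')
    m=(g[...,2]<70)&(np.hypot(*np.subtract(np.mgrid[:400,:640],np.array([155,182])[:,None,None]))<70)
    vu=np.argwhere(m); P=depthpts(vu[:,::-1],d,K,k,T); P=P[(P[:,2]>.046)]; print('cover knob top',np.median(P,0).round(4),len(P),P[:,:2].min(0),P[:,:2].max(0))
E
python3 f.py w1
```

```text
fish px [355. 152.] xy [451.1 171.5] size [32. 45.] long axis deg -89.5 dep [0.45  0.172 0.033]
fish px [417. 139.] xy [450.2  98.6] size [32. 45.] long axis deg -89.9 dep [0.449 0.098 0.034]
fish px [402.  64.] xy [533.3 100.9] size [31. 44.] long axis deg -86.9 dep [0.533 0.102 0.034]
[ 15 184 197] [ 15 186 196] [ 13 158 145] knob z map
cover knob top [0.4898 0.3821 0.0498] 445 [0.47648805 0.19941706] [0.5025426  0.39650233]
```

>>> {"api": "move_arm", "payload": {
  "commands": [
    [[0,1.0,4.5,0],[0,1.0,4.5,0],[0,1.0,4.5,0],[0,1.0,4.5,0],[0,0,0,0],[0,0,0,0]]
  ]
}}

```text
clock: 2.15
tool_pos: [0.4262, 0.032, 0.2505]
orientation: [-70.1, 90.0, -173.5]
force: [0.2, -0.3, -0.5]
opening: 0.0874
```

```bash
python3 go.py .44 -.39 .25 -90; python3 w.py w2; python3 f.py w2|head -5
```

```text
now [0.4262 0.032  0.2505] jaw -103.4 F [ 0.2 -0.3 -0.5] open 87.4 t 2.1 tilt 0.01 j6 [31. 46.]
-> shift cm x 0.05 y 11.10 z 40.74 then spin -0.233 rad (rows: 9, 2)
[0.498 0.016 0.409]
fish px [206. 185.] xy [451. 171.] size [32. 45.] long axis deg -89.8 dep [0.451 0.172 0.034]
fish px [265. 173.] xy [450.   98.2] size [45. 32.] long axis deg 89.8 dep [0.449 0.099 0.034]
fish px [242. 103.] xy [533.1 100.4] size [32. 45.] long axis deg -87.4 dep [0.532 0.102 0.034]
[111  24  73] [ 45   5 200] [110  38  20] knob z map
  return _methods._mean(a, axis=axis, dtype=dtype,
  ret = um.true_divide(
Traceback (most recent call last):
  File "f.py", line 22, in <module>
    vu=np.argwhere(m); P=depthpts(vu[:,::-1],d,K,k,T); P=P[(P[:,2]>.046)]; print('cover knob top',np.median(P,0).round(4),len(P),P[:,:2].min(0),P[:,:2].max(0))
                                                                                                                                 ~~~~~~~~~~~^^^
ValueError: zero-size array to reduction operation minimum which has no identity
```

View pics/w2.png

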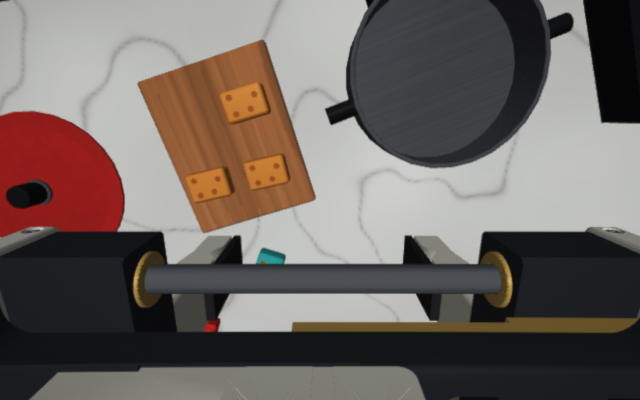

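>>> {"api": "move_arm", "payload": {
  "commands": [
    [[0,0.8,4.85,0],[0,0.8,4.85,0],[0,0.8,4.85,0],[0,0.8,4.85,0],[0,0.8,4.85,0],[0,0.8,4.85,0],[0,0.8,4.85,0],[0,0.8,4.85,0]]
  ]
}}

```text
clock: 3.0
tool_pos: [0.4003, -0.3613, 0.2502]
orientation: [-118.6, 90.0, 138.3]
force: [1.8, 0.9, 0.3]
opening: 0.0876
```

>>> {"api": "move_arm", "payload": {
  "commands": [
    [[0,0,0,-0.125],[0,0,0,-0.125],[0,0,0,-0.125],[0,0,0,0],[0,0,0,0]]
  ]
}}

```text
clock: 3.5
tool_pos: [0.4001, -0.3595, 0.2502]
orientation: [-123.2, 90.0, 154.9]
force: [-0.1, -0.1, -0.1]
opening: 0.0875
```

```bash
python3 go.py; python3 w.py w3; cat > t.py <<'E'
from f import *
p,d,K,k,T=load(sys.argv[1]); v,u=np.mgrid[:225,:640]; uv=np.c_[u.ravel(),v.ravel()]
P=depthpts(uv,d,K,k,T); Z=P[:,2].reshape(u.shape).astype(np.float32); Z=cv2.medianBlur(Z,5)
g=p[:225].max(2)
m=((Z>.011)&(Z<.025)&(g<80)).astype(np.uint8); m=cv2.morphologyEx(m,cv2.MORPH_OPEN,np.ones((7,7)))
cs,_=cv2.findContours(m,cv2.RETR_EXTERNAL,cv2.CHAIN_APPROX_NONE)
for c in cs:
    if cv2.contourArea(c)<80: continue
    c=c[:,0]; (x,y),r=cv2.minEnclosingCircle((onplane(c,.017,K,k,T)[:,:2]*1000).astype(np.float32)); print('bump',c.mean(0).round(),round(x,1),round(y,1),'r',round(r,1),cv2.contourArea(c),np.median(Z[m>0]).round(4))
q=P.reshape(225,640,3)[(Z>.043)&(Z<.06)&(g<80)][:,:2]; r=cv2.minAreaRect((q*1000).astype(np.float32)); print('rim',r, len(q))
save(np.clip(p.astype(float)*4,0,255).astype(np.uint8),f'pics/{sys.argv[1]}b.png')
E
python3 t.py w3
```

```text
now [ 0.4001 -0.3595  0.2502] jaw -81.9 F [-0.1 -0.1 -0.1] open 87.5 t 3.5 tilt 0.03 j6 [-21. 119.]
[ 0.473 -0.349  0.408]
bump [325. 118.] 470.0 -352.1 r 16.0 515.0 0.0172
rim ((486.3221740722656, -250.1395721435547), (158.8699951171875, 460.0489807128906), 2.3688929080963135) 5033
```

View pics/w3b.png

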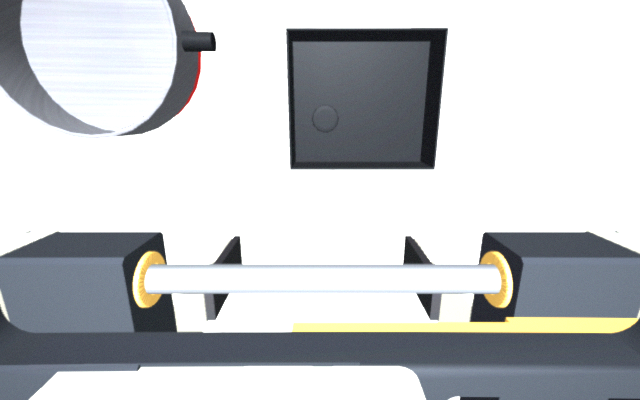

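Brightened wrist view: tin at (287–445, 30–167), puck's round outline at (325,118), agreeing with the depth bump of radius 16 and top at 17 mm.

```bash
cat >> t.py <<'E'
q=P.reshape(225,640,3)[(Z>.043)&(Z<.06)&(g<80)][:,:2]; q=q[(q[:,1]<-.28)&(q[:,0]<.6)&(q[:,0]>.38)]; r=cv2.minAreaRect((q*1000).astype(np.float32)); print('rim',r,len(q))
a=np.radians(r[2]); 
a=(a+np.pi/4)%(np.pi/2)-np.pi/4; D=np.array([470.,-352.1])-r[0]; print('yaw',np.degrees(a),'puck local',D@[np.cos(a),np.sin(a)],D@[-np.sin(a),np.cos(a)])
E
python3 t.py w3; python3 go.py .470 -.352 .12 999
```

```text
bump [325. 118.] 470.0 -352.1 r 16.0 515.0 0.0172
rim ((486.3221740722656, -250.1395721435547), (158.8699951171875, 460.0489807128906), 2.3688929080963135) 5033
rim ((492.5058288574219, -391.4294128417969), (144.59165954589844, 165.32119750976562), 8.092361450195312) 2458
yaw 8.09236145019531 puck local -16.745353903332838 42.10591608897963
now [ 0.3999 -0.3595  0.2503] jaw -81.9 F [0.  0.3 0.3] open 87.7 t 3.5 tilt 0.02 j6 [-21. 119.]
-> shift cm x 13.03 y 7.05 z 0.24 then spin -0.000 rad (rows: 3, 0)
```

>>> {"api": "move_arm", "payload": {
  "commands": [
    [[0,0,0,0.143],[0,0,0,0.143],[0,0,0,0.143],[0,0,0,0.143],[0,0,0,0.143],[0,0,0,0.143]]
  ],
  "jaw": 4.6
}}

```text
clock: 4.15
tool_pos: [0.3995, -0.3599, 0.2506]
orientation: [112.0, 90.0, -19.4]
force: [-0.3, 0.5, -1.1]
opening: 0.0482
```

>>> {"api": "move_arm", "payload": {
  "commands": [
    [[0,0,0,0.143],[0,0,0,0.143],[0,0,0,0.143],[0,0,0,0.143],[0,0,0,0.143],[0,0,0,0],[0,0,0,0]]
  ]
}}

```text
clock: 4.85
tool_pos: [0.3993, -0.36, 0.2506]
orientation: [165.9, 90.0, -5.8]
force: [-0.6, -0.2, 0.5]
opening: 0.0458
```

```bash
python3 go.py .470 -.352 .12 999 .470 -.352 .006 999
```

```text
now [ 0.3993 -0.36    0.2506] jaw -171.7 F [-0.6 -0.2  0.5] open 45.8 t 4.8 tilt 0.01 j6 [-21.  29.]
-> shift cm x 13.06 y 0.23 z -7.11 then spin -0.000 rad (rows: 3, 0)
-> shift cm x 11.40 y 0.00 z 0.00 then spin -0.000 rad (rows: 3, 0)
```

>>> {"api": "move_arm", "payload": {
  "commands": [
    [[0,0.05,-2.4,0],[2.5,0.1,-2.35,0],[3.5,0.1,-2.35,0],[3.5,0,0,0],[3.5,0,0,0],[2.5,0,0,0],[2.5,0,0,0],[2.5,0,0,0]]
  ]
}}

```text
clock: 5.65
tool_pos: [0.4698, -0.3527, 0.0445]
orientation: [83.0, 90.0, -88.7]
force: [-0.7, 0.2, 0.1]
opening: 0.0461
```

>>> {"api": "move_arm", "payload": {
  "commands": [
    [[1.5,0,0,0],[1.0,0,0,0],[0.8,0,0,0],[0.4,0,0,0],[0,0,0,0],[0,0,0,0]]
  ]
}}

```text
clock: 6.25
tool_pos: [0.47, -0.353, 0.0092]
orientation: [146.5, 89.9, -25.4]
force: [-0.5, -0.2, 0.0]
opening: 0.046
```

```bash
python3 go.py .470 -.352 .006 999
```

```text
now [ 0.47   -0.353   0.0092] jaw -171.9 F [-0.5 -0.2  0. ] open 46.0 t 6.2 tilt 0.06 j6 [-18.  26.]
-> shift cm x 0.32 y -0.10 z -0.01 then spin -0.000 rad (rows: 1, 0)
```

>>> {"api": "move_arm", "payload": {
  "commands": [
    [[0.3,-0.1,0,0],[0,0,0,0]]
  ]
}}

```text
clock: 6.45
tool_pos: [0.4695, -0.3517, 0.0057]
orientation: [162.6, 90.0, -9.3]
force: [-0.0, -0.1, 0.4]
opening: 0.0461
```

>>> {"api": "move_arm", "payload": {
  "commands": [
    [[0,0,0,0],[0,0,0,0],[0,0,0,0],[0,0,0,0],[0,0,0,0],[0,0,0,0]]
  ],
  "jaw": 2.0
}}

```text
clock: 7.05
tool_pos: [0.4694, -0.3518, 0.0057]
orientation: [115.8, 90.0, -56.2]
force: [-0.6, 1.2, 2.8]
opening: 0.0308
```

>>> {"api": "move_arm", "payload": {
  "commands": [
    [[-0.5,0,0,0],[-1.5,0,0,0],[-3.0,0,0,0],[-4.5,0,0,0],[-4.5,0,0,0],[-4.5,0,0,0],[-4.5,0,0,0],[-1.0,0,0,0]]
  ]
}}

```text
clock: 7.85
tool_pos: [0.4714, -0.3531, 0.2521]
orientation: [143.8, 89.5, -28.1]
force: [0.6, -0.1, -0.9]
opening: 0.0312
```

```bash
python3 go.py .40 -.2 .25 -90 .46 -.115 .25 -90
```

```text
now [ 0.4714 -0.3531  0.2521] jaw -171.9 F [ 0.6 -0.1 -0.9] open 31.2 t 7.8 tilt 0.54 j6 [-18.  26.]
-> shift cm x 0.21 y -16.17 z 4.91 then spin -1.429 rad (rows: 4, 10)
-> shift cm x 0.00 y 6.00 z -8.50 then spin -0.000 rad (rows: 3, 0)
```

```bash
python3 go.py .57 -.02 .25 999
```

```text
now [ 0.4714 -0.3531  0.2521] jaw -171.9 F [ 0.6 -0.1 -0.9] open 31.2 t 7.8 tilt 0.54 j6 [-18.  26.]
-> shift cm x 0.21 y -31.59 z -14.46 then spin -0.000 rad (rows: 7, 0)
```

>>> {"api": "move_arm", "payload": {
  "commands": [
    [[0,-4.2,-1.8,0],[0,-4.2,-1.8,0],[0,-4.2,-1.8,0],[0,-4.2,-1.8,0],[0,-4.2,-1.8,0],[0,-4.2,-1.8,0],[0,-4.2,-1.8,0],[0,-2.2,-1.8,0]]
  ]
}}

```text
clock: 8.65
tool_pos: [0.5675, -0.0157, 0.2457]
orientation: [-126.5, 90.0, 61.7]
force: [-0.4, -0.1, -0.1]
opening: 0.0311
```

>>> {"api": "move_arm", "payload": {
  "commands": [
    [[0,0,0,0],[0,0,0,0],[0,0,0,0]]
  ]
}}

```text
clock: 8.95
tool_pos: [0.5671, -0.0192, 0.2454]
orientation: [1.5, 90.0, -170.5]
force: [0.8, -0.2, -0.2]
opening: 0.031
```

```bash
python3 go.py; python3 w.py w4
```

```text
now [ 0.5671 -0.0192  0.2454] jaw -171.9 F [ 0.8 -0.2 -0.2] open 31.0 t 8.9 tilt 0.03 j6 [ 18. -10.]
[ 0.579 -0.089  0.404]
```

View pics/w4.png

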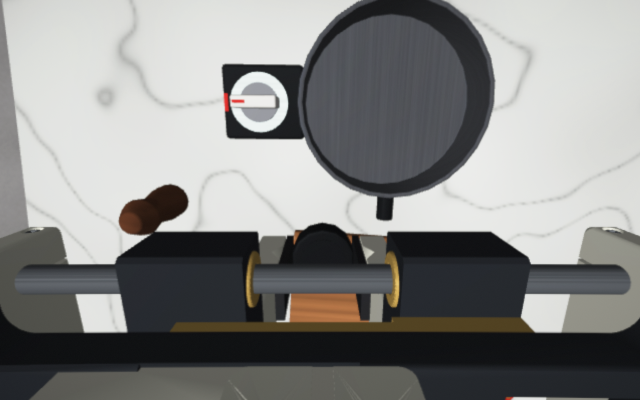

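```bash
cat > s.py <<'E'
from f import *
from scipy.optimize import least_squares
p,d,K,k,T=load(sys.argv[1]); v,u=np.mgrid[:225,:640]; uv=np.c_[u.ravel(),v.ravel()]
P=depthpts(uv,d,K,k,T).reshape(225,640,3); Z=P[...,2]; hsv=cv2.cvtColor(p[:225],cv2.COLOR_RGB2HSV).astype(int)
A=(abs(Z-.085)<.006)&(hsv[...,2]<110)&(abs(P[...,0]-.515)<.115)&(abs(P[...,1]+.115)<.115)
q=P[A][:,:2]
f=least_squares(lambda c:np.hypot(q[:,0]-c[0],q[:,1]-c[1])-c[2],[.515,-.115,.0925],loss='soft_l1',f_scale=.002); c=f.x; print('rim fit',c.round(4),len(q),np.median(Z[A]))
# outer silhouette of pan on rim plane
m=((hsv[...,2]<110)&(hsv[...,1]<90)).astype(np.uint8)
W=onplane(uv,.085,K,k,T).reshape(225,640,3)
ed=cv2.Canny(p[:225],60,150)>0; r=np.hypot(W[...,0]-c[0],W[...,1]-c[1])
for lo,hi in((.085,.0925),(.0925,.101)):
    e=W[ed&(r>lo)&(r<hi)][:,:2]; f=least_squares(lambda c:np.hypot(e[:,0]-c[0],e[:,1]-c[1])-c[2],[*c[:2],(lo+hi)/2],loss='soft_l1',f_scale=.001); print('edge fit',f.x.round(4),len(e))
B=(hsv[...,2]>150)&(abs(Z-.088)<.006)&(hsv[...,1]<60)&(abs(P[...,0]-.65)<.05)&(abs(P[...,1]+.1)<.05)
B|=((hsv[...,0]<6)|(hsv[...,0]>174))&(hsv[...,1]>120)&(Z>.078)&(abs(P[...,0]-.65)<.05)
B=cv2.morphologyEx(B.astype(np.uint8),cv2.MORPH_OPEN,np.ones((3,3)))
cs,_=cv2.findContours(B,cv2.RETR_EXTERNAL,cv2.CHAIN_APPROX_NONE); cc=max(cs,key=cv2.contourArea)[:,0]
rr=cv2.minAreaRect((onplane(cc,.088,K,k,T)[:,:2]*1000).astype(np.float32)); print('bar',cc.mean(0),rr)
dv=np.array(rr[0])/1000-c[:2]; print('dir to knob',np.degrees(np.arctan2(dv[1],dv[0])),np.hypot(*dv))
E
python3 s.py w4
```

```text
rim fit [ 0.5117 -0.1105  0.0911] 3259 0.08439149033685989
edge fit [ 0.5112 -0.1109  0.0896] 759
edge fit [ 0.5116 -0.1107  0.0941] 687
bar [251.53435115 100.55725191] ((646.8997802734375, -93.28498840332031), (42.74089050292969, 11.775351524353027), 8.188697814941406)
dir to knob 7.2751501166479855 0.13631953078511067
```

Wrist view: pan (395,95), start-knob bar (251,101), puck still between the fingers (322,245).

```bash
python3 go.py .5114 -.1108 .2 999 .5114 -.1108 .039 999
```

```text
now [ 0.5671 -0.0195  0.2455] jaw -172.0 F [1.  0.6 0.6] open 30.8 t 9.0 tilt 0.01 j6 [ 18. -10.]
-> shift cm x 4.55 y 8.26 z 6.79 then spin -0.000 rad (rows: 3, 0)
-> shift cm x 16.10 y 0.00 z 0.00 then spin -0.000 rad (rows: 4, 0)
```

>>> {"api": "move_arm", "payload": {
  "commands": [
    [[0.5,2.8,2.3,0],[1.0,2.8,2.3,0],[3.0,2.66,2.19,0],[3.0,0,0,0],[3.0,0,0,0],[3.0,0,0,0],[2.5,0,0,0],[0,0,0,0]]
  ]
}}

```text
clock: 9.8
tool_pos: [0.5091, -0.1112, 0.0828]
orientation: [-5.2, 89.7, -177.3]
force: [-0.2, -0.6, -1.2]
opening: 0.0308
```

```bash
python3 go.py .5114 -.1108 .039 999
```

```text
now [ 0.5091 -0.1112  0.0828] jaw -172.1 F [-0.2 -0.6 -1.2] open 30.8 t 9.8 tilt 0.33 j6 [ 9. -1.]
-> shift cm x 4.38 y -0.00 z -0.23 then spin -0.000 rad (rows: 1, 0)
```

>>> {"api": "move_arm", "payload": {
  "commands": [
    [[1.5,0,0,0],[1.5,0,0,0],[0.8,0,0,0],[0.4,0,0,0],[0,0,0,0],[0,0,0,0],[0,0,0,0]]
  ]
}}

```text
clock: 10.5
tool_pos: [0.5124, -0.11, 0.0443]
orientation: [177.0, 89.9, 5.1]
force: [-0.9, -0.1, 0.2]
opening: 0.0308
```

```bash
python3 go.py .5114 -.1108 .039 999
```

```text
now [ 0.5124 -0.11    0.0443] jaw -171.9 F [-0.9 -0.1  0.2] open 30.8 t 10.5 tilt 0.07 j6 [ 9. -1.]
-> shift cm x 0.53 y 0.07 z 0.11 then spin -0.000 rad (rows: 1, 0)
```

>>> {"api": "move_arm", "payload": {
  "commands": [
    [[0.3,0.07,0.1,0],[0.2,0,0,0],[0,0,0,0],[0,0,0,0]]
  ]
}}

```text
clock: 10.9
tool_pos: [0.511, -0.1109, 0.0385]
orientation: [8.0, 90.0, -163.9]
force: [0.4, 0.0, 0.0]
opening: 0.0311
```

>>> {"api": "move_arm", "payload": {
  "commands": [
    [[0,0,0,0],[0,0,0,0],[0,0,0,0],[0,0,0,0]]
  ],
  "jaw": 5.0
}}

```text
clock: 11.3
tool_pos: [0.5111, -0.1108, 0.0386]
orientation: [175.1, 90.0, 3.2]
force: [-0.2, -0.9, 0.6]
opening: 0.0496
```

>>> {"api": "move_arm", "payload": {
  "commands": [
    [[-1,0,0,0],[-3,0,0,0],[-4.5,0,0,0],[-4.5,0,0,0],[-4.5,0,0,0],[-3.5,0,0,0],[0,0,0,0],[0,0,0,0]]
  ]
}}

```text
clock: 12.1
tool_pos: [0.5112, -0.1108, 0.2501]
orientation: [-174.5, 89.8, 13.6]
force: [-0.6, 0.3, -1.4]
opening: 0.0498
```

```bash
python3 go.py .45 .03 .25 -90
```

```text
now [ 0.5112 -0.1108  0.2501] jaw -171.9 F [-0.6  0.3 -1.4] open 49.8 t 12.1 tilt 0.16 j6 [ 9. -1.]
-> shift cm x 0.01 y -14.80 z 4.08 then spin -1.430 rad (rows: 4, 10)
```

```bash
cat > tp.py <<'E'
import m,os
m.meas('top')
E
python3 tp.py | head -8; python3 go.py .533 .1006 .13 -177.3 .533 .1006 .0155 999
```

```text
top fish
board
red
[208. 315.] [241. 257.] [46. 33.] 58.5 [0.242 0.255 0.025]
[165. 217.] [483. 381.] [190. 185.] 3.0 [0.479 0.37  0.042]
now [ 0.5106 -0.1108  0.2487] jaw -171.9 F [-0.4 -0.3 -1.2] open 49.7 t 12.2 tilt 0.03 j6 [ 9. -1.]
-> shift cm x 11.87 y -20.62 z -5.18 then spin 0.094 rad (rows: 5, 1)
-> shift cm x 11.45 y 0.00 z 0.00 then spin -0.000 rad (rows: 3, 0)
```

>>> {"api": "move_arm", "payload": {
  "commands": [
    [[0,-4.1,-1.0,0.094],[0,-4.1,-0.65,0],[2,-4.1,-0.65,0],[3,-4.1,-0.65,0],[3,-4.1,-0.7,0],[3,0,0,0],[0,0,0,0],[0,0,0,0]]
  ],
  "jaw": 5.8
}}

```text
clock: 12.95
tool_pos: [0.5332, 0.0936, 0.1395]
orientation: [35.4, 89.8, -141.9]
force: [0.7, -0.1, 0.9]
opening: 0.058
```

```bash
python3 go.py .533 .1006 .0155 -177.3; python3 w.py w5; python3 f.py w5 2>/dev/null|grep fish
```

```text
now [0.5332 0.0936 0.1395] jaw -177.3 F [ 0.7 -0.1  0.9] open 58.0 t 12.9 tilt 0.18 j6 [ 31. -28.]
-> shift cm x 12.40 y -0.70 z -0.02 then spin 0.000 rad (rows: 3, 1)
[0.539 0.023 0.298]
fish px [420. 210.] xy [450.2  98.2] size [45. 32.] long axis deg 89.2 dep [0.45  0.098 0.035]
fish px [324. 207.] xy [533.1 100. ] size [31. 44.] long axis deg -86.6 dep [0.533 0.1   0.033]
```

>>> {"api": "move_arm", "payload": {
  "commands": [
    [[2.5,-0.35,0,0],[3,-0.35,0,0],[3,0,0,0],[2,0,0,0],[1,0,0,0],[0.5,0,0,0],[0,0,0,0],[0,0,0,0]]
  ]
}}

```text
clock: 13.8
tool_pos: [0.5343, 0.1014, 0.0213]
orientation: [-157.5, 89.9, 25.2]
force: [0.2, 0.4, -0.4]
opening: 0.0581
```

```bash
python3 go.py .533 .1003 .0155 -177.3
```

```text
now [0.5343 0.1014 0.0213] jaw -177.3 F [ 0.2  0.4 -0.4] open 58.1 t 13.8 tilt 0.12 j6 [ 31. -29.]
-> shift cm x 0.58 y 0.11 z 0.14 then spin -0.000 rad (rows: 1, 1)
```

>>> {"api": "move_arm", "payload": {
  "commands": [
    [[0.3,0.05,0.1,0],[0.25,0,0,0],[0,0,0,0]]
  ]
}}

```text
clock: 14.1
tool_pos: [0.5323, 0.1006, 0.0145]
orientation: [-29.4, 90.0, 153.3]
force: [-1.3, 0.5, 0.2]
opening: 0.0579
```

>>> {"api": "move_arm", "payload": {
  "commands": [
    [[0,0,0,0],[0,0,0,0],[0,0,0,0],[0,0,0,0],[0,0,0,0]]
  ],
  "jaw": 2.5
}}

```text
clock: 14.6
tool_pos: [0.5323, 0.1006, 0.0145]
orientation: [20.8, 90.0, -156.5]
force: [-1.3, 0.2, 2.0]
opening: 0.0358
```

>>> {"api": "move_arm", "payload": {
  "commands": [
    [[-1,0,0,0],[-3,0,0,0],[-4,0,0,0],[-4,0,0,0],[-3,0,0,0],[0,0,0,0],[0,0,0,0]]
  ]
}}

```text
clock: 15.3
tool_pos: [0.5327, 0.1009, 0.1658]
orientation: [-146.3, 89.9, 36.4]
force: [-1.4, -0.4, -1.1]
opening: 0.0361
```

```bash
python3 go.py .5182 -.1623 .16 -172.3 .5182 -.1623 .039 999
```

```text
now [0.5327 0.1009 0.1658] jaw -177.3 F [-1.4 -0.4 -1.1] open 36.1 t 15.3 tilt 0.14 j6 [ 31. -29.]
-> shift cm x 0.58 y 26.22 z 2.68 then spin -0.088 rad (rows: 6, 1)
-> shift cm x 12.10 y 0.00 z 0.00 then spin -0.000 rad (rows: 3, 0)
```

>>> {"api": "move_arm", "payload": {
  "commands": [
    [[0,4.37,0.45,0],[0,4.37,0.45,0],[0,4.37,0.45,0],[0,4.37,0.45,0],[0,4.37,0.45,0],[0,4.37,0.45,-0.088],[0,0,0,0],[0,0,0,0]]
  ]
}}

```text
clock: 16.1
tool_pos: [0.5167, -0.1636, 0.1632]
orientation: [-10.9, 89.9, 176.7]
force: [-0.2, 0.9, 0.5]
opening: 0.0355
```

>>> {"api": "move_arm", "payload": {
  "commands": [
    [[3,0,0,0],[3,0,0,0],[2.5,0,0,0],[1.8,0,0,0],[1,0,0,0],[0.7,0,0,0],[0,0,0,0],[0,0,0,0]]
  ]
}}

```text
clock: 16.9
tool_pos: [0.5184, -0.1623, 0.0451]
orientation: [165.0, 89.9, -7.3]
force: [0.5, -0.3, 0.3]
opening: 0.0363
```

```bash
python3 go.py .5182 -.1623 .0385 -172.3
```

```text
now [ 0.5184 -0.1623  0.0451] jaw -172.2 F [ 0.5 -0.3  0.3] open 36.3 t 16.9 tilt 0.05 j6 [3. 4.]
-> shift cm x 0.66 y -0.00 z 0.02 then spin 0.001 rad (rows: 1, 1)
```

>>> {"api": "move_arm", "payload": {
  "commands": [
    [[0.4,0,0,0],[0.25,0,0,0],[0,0,0,0],[0,0,0,0]]
  ]
}}

```text
clock: 17.3
tool_pos: [0.5178, -0.1626, 0.0381]
orientation: [161.5, 90.0, -10.7]
force: [0.0, -0.2, -1.0]
opening: 0.0357
```

>>> {"api": "move_arm", "payload": {
  "commands": [
    [[0,0,0,0],[0,0,0,0],[0,0,0,0]]
  ],
  "jaw": 4.8
}}

```text
clock: 17.6
tool_pos: [0.5179, -0.1626, 0.0381]
orientation: [160.1, 90.0, -12.1]
force: [0.5, 0.0, 0.1]
opening: 0.0471
```

>>> {"api": "move_arm", "payload": {
  "commands": [
    [[-1,0,0,0],[-2.5,0,0,0],[-4,0,0,0],[-4,0,0,0],[-1.5,0,0,0],[0,0,0,0]]
  ]
}}

```text
clock: 18.2
tool_pos: [0.5196, -0.1627, 0.172]
orientation: [169.5, 89.6, -2.8]
force: [1.0, 0.9, -0.7]
opening: 0.048
```

```bash
python3 go.py .450 .093 .14 -180
```

```text
now [ 0.5196 -0.1627  0.172 ] jaw -172.2 F [ 1.   0.9 -0.7] open 48.0 t 18.2 tilt 0.37 j6 [3. 4.]
-> shift cm x 3.20 y -26.27 z 3.44 then spin 0.135 rad (rows: 6, 1)
```

>>> {"api": "move_arm", "payload": {
  "commands": [
    [[0,-4.4,0.55,0],[0,-4.4,0.55,0],[0,-4.4,0.55,0],[0,-4.4,0.55,0],[1,-4.4,0.55,0],[2,-4.3,0.6,0.135],[0,0,0,0],[0,0,0,0]]
  ],
  "jaw": 5.8
}}

```text
clock: 19.0
tool_pos: [0.4492, 0.0918, 0.1387]
orientation: [35.0, 89.9, -144.3]
force: [-0.4, 0.4, -0.5]
opening: 0.0579
```

```bash
python3 w.py w6; python3 f.py w6 2>/dev/null|grep fish;python3 go.py .450 .0983 .0155 -180; 
```

```text
[0.452 0.021 0.297]
fish px [321. 299.] xy [450.4 187.7] size [30. 10.] long axis deg 0.7 dep [0.451 0.188 0.034]
fish px [325. 208.] xy [449.7  97.7] size [31. 44.] long axis deg -89.3 dep [0.449 0.098 0.035]
now [0.4498 0.0911 0.1391] jaw -179.4 F [ 0.2 -0.5 -0. ] open 58.0 t 19.1 tilt 0.05 j6 [ 36. -36.]
-> shift cm x 12.36 y -0.72 z -0.03 then spin 0.011 rad (rows: 3, 1)
```

>>> {"api": "move_arm", "payload": {
  "commands": [
    [[2.5,-0.3,0,0],[3,-0.35,0,0],[3,0,0,0],[2,0,0,0],[1,0,0,0],[0.5,0,0,0],[0.2,0,0,0],[0,0,0,0]]
  ]
}}

```text
clock: 19.85
tool_pos: [0.4505, 0.0977, 0.0177]
orientation: [-148.3, 89.9, 32.1]
force: [0.6, 0.1, 0.5]
opening: 0.0578
```

```bash
python3 go.py .450 .0983 .015 -180
```

```text
now [0.4505 0.0977 0.0177] jaw -179.6 F [0.6 0.1 0.5] open 57.8 t 19.9 tilt 0.06 j6 [ 37. -36.]
-> shift cm x 0.27 y -0.06 z 0.05 then spin 0.008 rad (rows: 1, 1)
```

Destination for this one: the skillet +y spot (.5042, −.0593).

>>> {"api": "move_arm", "payload": {
  "commands": [
    [[0.25,0,0,0],[0,0,0,0],[0,0,0,0]]
  ]
}}

```text
clock: 20.15
tool_pos: [0.4501, 0.0979, 0.015]
orientation: [-144.5, 90.0, 36.0]
force: [0.3, -0.5, -0.0]
opening: 0.0582
```

>>> {"api": "move_arm", "payload": {
  "commands": [
    [[0,0,0,0],[0,0,0,0],[0,0,0,0],[0,0,0,0],[0,0,0,0]]
  ],
  "jaw": 2.5
}}

```text
clock: 20.65
tool_pos: [0.4498, 0.0976, 0.0147]
orientation: [24.9, 90.0, -154.6]
force: [-1.3, 0.9, 2.5]
opening: 0.0356
```

>>> {"api": "move_arm", "payload": {
  "commands": [
    [[-1,0,0,0],[-3,0,0,0],[-4,0,0,0],[-4,0,0,0],[-3,0,0,0],[0,0,0,0],[0,0,0,0]]
  ]
}}

```text
clock: 21.35
tool_pos: [0.4501, 0.0979, 0.1657]
orientation: [-138.0, 89.9, 42.5]
force: [0.0, -0.4, -1.0]
opening: 0.0353
```

```bash
python3 go.py .5042 -.0593 .16 -172.3
```

```text
now [0.4501 0.0979 0.1657] jaw -179.6 F [ 0.  -0.4 -1. ] open 35.3 t 21.4 tilt 0.14 j6 [ 37. -36.]
-> shift cm x 0.57 y 15.76 z -5.29 then spin -0.127 rad (rows: 4, 1)
```

>>> {"api": "move_arm", "payload": {
  "commands": [
    [[0,4.0,-1.3,0],[0,4.0,-1.3,0],[0,4.0,-1.3,0],[0,3.76,-1.4,-0.127],[0,0,0,0],[0,0,0,0]]
  ]
}}

```text
clock: 21.95
tool_pos: [0.5032, -0.0606, 0.1631]
orientation: [1.1, 89.8, -171.4]
force: [-0.9, 0.2, -1.3]
opening: 0.0358
```

>>> {"api": "move_arm", "payload": {
  "commands": [
    [[3,0,0,0],[3,0,0,0],[2.5,0,0,0],[1.8,0,0,0],[1,0,0,0],[0.7,0,0,0],[0,0,0,0],[0,0,0,0]]
  ]
}}

```text
clock: 22.75
tool_pos: [0.5046, -0.0592, 0.0452]
orientation: [177.1, 90.0, 4.9]
force: [-0.4, 0.5, -0.2]
opening: 0.0361
```

```bash
python3 go.py .5042 -.0593 .0385 -172.3
```

```text
now [ 0.5046 -0.0592  0.0452] jaw -172.3 F [-0.4  0.5 -0.2] open 36.1 t 22.8 tilt 0.05 j6 [15. -8.]
-> shift cm x 0.67 y 0.01 z 0.04 then spin 0.001 rad (rows: 1, 1)
```

>>> {"api": "move_arm", "payload": {
  "commands": [
    [[0.4,0,0,0],[0.25,0,0,0],[0,0,0,0],[0,0,0,0]]
  ]
}}

```text
clock: 23.15
tool_pos: [0.5042, -0.0596, 0.0383]
orientation: [174.1, 90.0, 1.8]
force: [0.1, -0.4, -0.6]
opening: 0.0358
```

>>> {"api": "move_arm", "payload": {
  "commands": [
    [[0,0,0,0],[0,0,0,0],[0,0,0,0]]
  ],
  "jaw": 4.8
}}

```text
clock: 23.45
tool_pos: [0.5043, -0.0595, 0.0383]
orientation: [-179.9, 90.0, 7.8]
force: [1.1, -0.6, -0.0]
opening: 0.0478
```

>>> {"api": "move_arm", "payload": {
  "commands": [
    [[-1,0,0,0],[-2.5,0,0,0],[-4,0,0,0],[-4,0,0,0],[-1.5,0,0,0],[0,0,0,0]]
  ]
}}

```text
clock: 24.05
tool_pos: [0.5059, -0.0593, 0.172]
orientation: [-178.1, 89.6, 9.6]
force: [-0.1, 0.9, -0.2]
opening: 0.0482
```

```bash
python3 go.py .451 .165 .14 -180
```

```text
now [ 0.5059 -0.0593  0.172 ] jaw -172.2 F [-0.1  0.9 -0.2] open 48.2 t 24.1 tilt 0.36 j6 [15. -8.]
-> shift cm x 3.20 y -22.96 z 2.42 then spin 0.135 rad (rows: 5, 1)
```

>>> {"api": "move_arm", "payload": {
  "commands": [
    [[0,-4.6,0.45,0],[0,-4.6,0.45,0],[0,-4.6,0.45,0],[1,-4.6,0.5,0],[2,-4.5,0.5,0.135],[0,0,0,0],[0,0,0,0],[0,0,0,0]]
  ],
  "jaw": 5.8
}}

```text
clock: 24.85
tool_pos: [0.4505, 0.1624, 0.1388]
orientation: [48.3, 90.0, -131.4]
force: [0.2, -0.5, -0.4]
opening: 0.0579
```

```bash
python3 w.py w7; python3 f.py w7 2>/dev/null|grep fish;python3 go.py .451 .171 .0155 -180; 
```

```text
[0.453 0.092 0.297]
fish px [324. 209.] xy [450.6 170.7] size [32. 45.] long axis deg -89.6 dep [0.451 0.17  0.034]
now [0.4507 0.1621 0.139 ] jaw -179.8 F [ 0.9  0.1 -0.3] open 58.3 t 24.9 tilt 0.01 j6 [ 43. -43.]
-> shift cm x 12.35 y -0.89 z -0.03 then spin 0.004 rad (rows: 3, 1)
```

>>> {"api": "move_arm", "payload": {
  "commands": [
    [[2.5,-0.4,0,0],[3,-0.45,0,0],[3,0,0,0],[2,0,0,0],[1,0,0,0],[0.5,0,0,0],[0.3,0,0,0],[0,0,0,0]]
  ]
}}

```text
clock: 25.7
tool_pos: [0.451, 0.1714, 0.0163]
orientation: [-140.7, 89.9, 39.6]
force: [1.2, -0.8, -1.0]
opening: 0.0576
```

```bash
python3 go.py .4506 .171 .015 -180
```

```text
now [0.451  0.1714 0.0163] jaw -179.8 F [ 1.2 -0.8 -1. ] open 57.6 t 25.7 tilt 0.05 j6 [ 44. -44.]
-> shift cm x 0.13 y 0.04 z 0.04 then spin 0.004 rad (rows: 1, 1)
```

>>> {"api": "move_arm", "payload": {
  "commands": [
    [[0.12,0,0,0],[0,0,0,0]]
  ]
}}

```text
clock: 25.9
tool_pos: [0.4508, 0.1717, 0.0152]
orientation: [-137.5, 89.9, 42.7]
force: [0.8, 0.0, 0.7]
opening: 0.058
```

>>> {"api": "move_arm", "payload": {
  "commands": [
    [[0,0,0,0],[0,0,0,0],[0,0,0,0],[0,0,0,0],[0,0,0,0]]
  ],
  "jaw": 2.5
}}

```text
clock: 26.4
tool_pos: [0.4504, 0.1713, 0.0147]
orientation: [27.2, 90.0, -152.6]
force: [-1.3, 0.1, 3.9]
opening: 0.0358
```

>>> {"api": "move_arm", "payload": {
  "commands": [
    [[-1,0,0,0],[-3,0,0,0],[-4,0,0,0],[-4,0,0,0],[-4,0,0,0],[0,0,0,0],[0,0,0,0]]
  ]
}}

```text
clock: 27.1
tool_pos: [0.4508, 0.1717, 0.1761]
orientation: [-132.6, 89.8, 47.7]
force: [-0.2, -1.0, -2.3]
opening: 0.0353
```

```bash
python3 go.py .4597 -.1178 .17 -262.3
```

```text
now [0.4508 0.1717 0.1761] jaw -179.8 F [-0.2 -1.  -2.3] open 35.3 t 27.1 tilt 0.19 j6 [ 44. -44.]
-> shift cm x 0.61 y 28.95 z -0.77 then spin 1.440 rad (rows: 6, 10)
```

>>> {"api": "move_arm", "payload": {
  "commands": [
    [[0,4.83,-0.13,0],[0,4.83,-0.13,0],[0,4.83,-0.13,0],[0,4.83,-0.13,0],[0,4.83,-0.13,0],[0,4.83,-0.13,0],[0,0,0,0.144],[0,0,0,0.144]]
  ]
}}

```text
clock: 27.9
tool_pos: [0.4581, -0.1204, 0.1731]
orientation: [20.9, 89.8, -175.9]
force: [0.7, -0.0, -0.5]
opening: 0.0357
```

>>> {"api": "move_arm", "payload": {
  "commands": [
    [[0,0,0,0.144],[0,0,0,0.144],[0,0,0,0.144],[0,0,0,0.144],[0,0,0,0.144],[0,0,0,0.144],[0,0,0,0.144],[0,0,0,0.144]]
  ]
}}

```text
clock: 28.7
tool_pos: [0.4585, -0.1185, 0.1733]
orientation: [86.2, 89.8, -176.5]
force: [-0.3, -0.1, -0.4]
opening: 0.0357
```

>>> {"api": "move_arm", "payload": {
  "commands": [
    [[3,0,0,0],[3,0,0,0],[2,0,0,0],[0,0,0,0],[0,0,0,0]]
  ]
}}

```text
clock: 29.2
tool_pos: [0.459, -0.1186, 0.0942]
orientation: [97.2, 89.9, -165.1]
force: [0.4, -0.1, -0.5]
opening: 0.0359
```

```bash
python3 go.py .4597 -.1178 .0385 -262.3
```

```text
now [ 0.459  -0.1186  0.0942] jaw 97.7 F [ 0.4 -0.1 -0.5] open 35.9 t 29.2 tilt 0.13 j6 [  9. -92.]
-> shift cm x 5.57 y -0.08 z 0.07 then spin 0.001 rad (rows: 2, 1)
```

>>> {"api": "move_arm", "payload": {
  "commands": [
    [[2,-0.08,0.07,0],[1.6,0,0,0],[1,0,0,0],[0.5,0,0,0],[0.4,0,0,0],[0,0,0,0],[0,0,0,0]]
  ]
}}

```text
clock: 29.9
tool_pos: [0.4606, -0.1176, 0.0401]
orientation: [-96.8, 90.0, 0.9]
force: [-0.4, 0.8, -0.4]
opening: 0.0359
```

```bash
python3 go.py .4597 -.1178 .0385 -262.3
```

```text
now [ 0.4606 -0.1176  0.0401] jaw 97.7 F [-0.4  0.8 -0.4] open 35.9 t 29.9 tilt 0.04 j6 [  9. -92.]
-> shift cm x 0.16 y 0.09 z -0.01 then spin 0.001 rad (rows: 1, 1)
```

>>> {"api": "move_arm", "payload": {
  "commands": [
    [[0.15,0,0,0],[0,0,0,0],[0,0,0,0]]
  ]
}}

```text
clock: 30.2
tool_pos: [0.4603, -0.1176, 0.0383]
orientation: [-94.6, 90.0, 3.1]
force: [-0.1, -0.7, -0.1]
opening: 0.0355
```

>>> {"api": "move_arm", "payload": {
  "commands": [
    [[0,0,0,0],[0,0,0,0],[0,0,0,0]]
  ],
  "jaw": 4.8
}}

```text
clock: 30.5
tool_pos: [0.4603, -0.1176, 0.0382]
orientation: [-93.5, 90.0, 4.2]
force: [0.1, -0.9, 0.1]
opening: 0.0471
```

>>> {"api": "move_arm", "payload": {
  "commands": [
    [[-1,0,0,0],[-2.5,0,0,0],[-4,0,0,0],[-4,0,0,0],[-4,-4,0,0],[-4,-4,0,0],[0,-4.5,0,0],[0,-4,0,0]]
  ]
}}

```text
clock: 31.3
tool_pos: [0.6168, -0.0964, 0.2267]
orientation: [-91.6, 89.8, 6.1]
force: [-0.5, 0.1, -1.2]
opening: 0.048
```

>>> {"api": "move_arm", "payload": {
  "commands": [
    [[0,0,0,0],[0,0,0,0]]
  ]
}}

```text
clock: 31.5
tool_pos: [0.6146, -0.0965, 0.2234]
orientation: [85.7, 89.9, -176.6]
force: [-0.1, -0.6, -0.3]
opening: 0.0481
```

```bash
python3 go.py; python3 w.py w8; python3 - <<'E'
from f import *
a=load('w8'); fish(*a,zt=.057)
E
python3 tp.py
```

```text
now [ 0.6146 -0.0965  0.2234] jaw 97.7 F [-0.1 -0.6 -0.3] open 48.1 t 31.5 tilt 0.09 j6 [  9. -91.]
[ 0.546 -0.106  0.382]
fish px [376.  81.] xy [507.5 -58.1] size [32. 48.] long axis deg -82.3 dep [ 0.507 -0.058  0.056]
fish px [268.  80.] xy [ 520.8 -162.1] size [32. 47.] long axis deg -82.1 dep [ 0.52  -0.162  0.057]
fish px [529. 105.] xy [513.5  94.8] size [139.   8.] long axis deg 4.5 dep [0.504 0.122 0.012]
fish px [585. 104.] xy [504.5 149.3] size [151.  12.] long axis deg 4.1 dep [0.495 0.182 0.013]
fish px [335.  39.] xy [ 477.  -102.5] size [34. 48.] long axis deg -2.4 dep [ 0.476 -0.103  0.057]
fish px [502.  77.] xy [504.1  64. ] size [164.  40.] long axis deg 4.3 dep [0.48  0.084 0.012]
top fish
[357. 224.] [ 472. -109.] [48. 33.] 0.6 dep [ 0.47  -0.105  0.06 ]
[339. 212.] [504. -63.] [34. 48.] 7.6 dep [ 0.499 -0.061  0.057]
[382. 207.] [ 517. -170.] [34. 48.] 7.6 dep [ 0.513 -0.166  0.059]
board
red
[208. 315.] [241. 257.] [46. 33.] 58.5 [0.242 0.255 0.026]
[165. 217.] [483. 381.] [190. 186.] 3.0 [0.479 0.369 0.044]
```

View pics/w8.png

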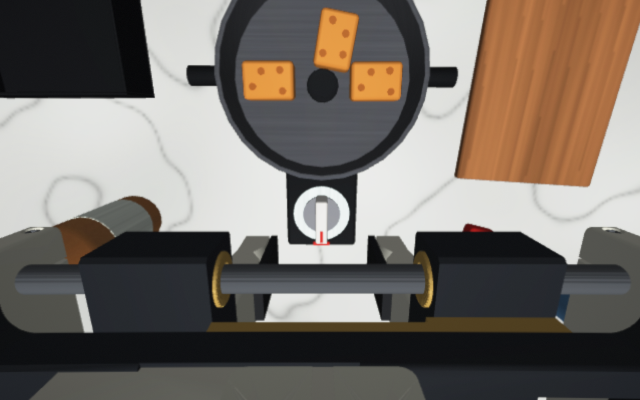

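The third portion, now at (335,39), no longer lies where I put it; it's knocked about 2 cm towards the puck (322,85). Measuring the puck before mending.

```bash
cat > pk.py <<'E'
from f import *
p,d,K,k,T=load(sys.argv[1]); v,u=np.mgrid[:225,:640]; uv=np.c_[u.ravel(),v.ravel()]
P=depthpts(uv,d,K,k,T).reshape(225,640,3); m=((abs(P[...,2]-.049)<.005)&(p[:225].max(2)<50)&(np.hypot(P[...,0]-.511,P[...,1]+.111)<.05)).astype(np.uint8)
m=cv2.morphologyEx(m,cv2.MORPH_OPEN,np.ones((5,5))); c=max(cv2.findContours(m,0,1)[0],key=cv2.contourArea)[:,0]
print('puck px',cv2.minEnclosingCircle(c.astype(np.float32)),cv2.minEnclosingCircle((onplane(c,.049,K,k,T)[:,:2]*1000).astype(np.float32)),np.median(P[m>0],0).round(4))
E
python3 pk.py w8; python3 s.py w8|head -4
python3 -c "
from f import *
p=load('w8')[0]; save(p[0:190,200:440],'pics/w8c.png',3)"
```

```text
puck px ((321.7831726074219, 84.93804931640625), 16.381010055541992) ((517.2002563476562, -109.50711059570312), 15.40134334564209) [ 0.5171 -0.1095  0.0489]
rim fit [ 0.5117 -0.1107  0.091 ] 2947 0.08444006994423253
edge fit [ 0.5114 -0.1107  0.0898] 540
edge fit [ 0.5115 -0.1107  0.0941] 609
bar [321.32835821 213.28358209] ((637.1124877929688, -93.77403259277344), (22.486732482910156, 10.843420028686523), 7.777891159057617)
```

View pics/w8c.png

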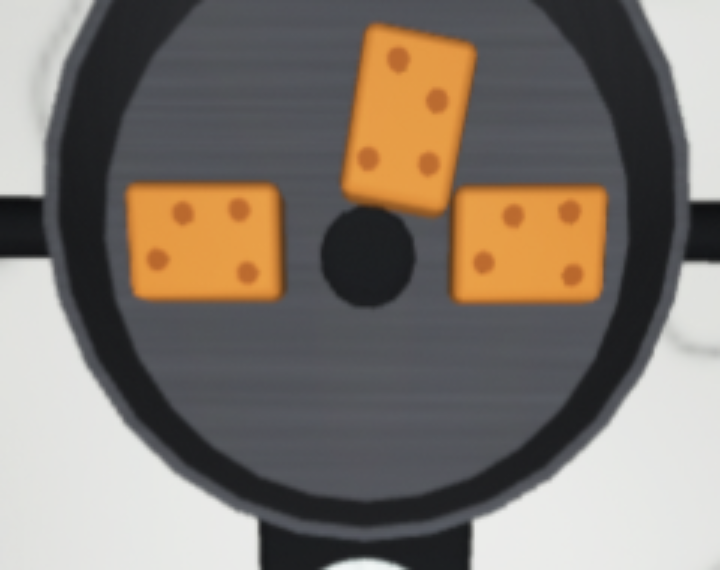

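```bash
python3 go.py .471 -.1035 .14 87.6
```

```text
now [ 0.6137 -0.0968  0.2241] jaw 97.7 F [-0.7 -0.7  0.4] open 47.8 t 31.6 tilt 0.02 j6 [  9. -91.]
-> shift cm x 8.41 y 14.23 z 1.25 then spin 0.177 rad (rows: 4, 2)
```

>>> {"api": "move_arm", "payload": {
  "commands": [
    [[0,4.0,0.4,0],[1,4.0,0.4,0],[2.4,4.0,0.4,0],[3,2.23,0.05,0],[2,0,0,0.09],[0,0,0,0.087],[0,0,0,0],[0,0,0,0]]
  ],
  "jaw": 5.0
}}

```text
clock: 32.4
tool_pos: [0.4718, -0.1035, 0.1408]
orientation: [-82.4, 89.9, 5.3]
force: [0.4, 0.1, 1.0]
opening: 0.05
```

```bash
python3 go.py .471 -.1035 .0385 87.6; python3 w.py w9;  python3 - <<'E'
from f import *
a=load('w9'); fish(*a,zt=.057)
E
```

```text
now [ 0.4718 -0.1035  0.1408] jaw 87.7 F [0.4 0.1 1. ] open 50.0 t 32.4 tilt 0.09 j6 [  11. -103.]
-> shift cm x 10.23 y 0.08 z -0.00 then spin 0.002 rad (rows: 3, 1)
[ 0.402 -0.1    0.299]
fish px [374. 238.] xy [506.6 -58.2] size [32. 47.] long axis deg -82.1 dep [ 0.466 -0.075  0.145]
fish px [323. 209.] xy [ 476.1 -102.4] size [33. 46.] long axis deg -2.2 dep [ 0.475 -0.102  0.057]
fish px [539. 155.] xy [441.5  63.7] size [88.  6.] long axis deg 4.9 dep [0.445 0.094 0.012]
```

>>> {"api": "move_arm", "payload": {
  "commands": [
    [[2.5,0,0,0],[3,0,0.1,0],[2.2,0,0,0],[1.2,0,0,0],[0.8,0,0,0],[0.4,0,0,0],[0,0,0,0],[0,0,0,0]]
  ]
}}

```text
clock: 33.25
tool_pos: [0.4724, -0.1023, 0.0395]
orientation: [-81.6, 89.9, 6.0]
force: [0.2, -0.4, 0.0]
opening: 0.05
```

>>> {"api": "move_arm", "payload": {
  "commands": [
    [[0,0,0,0],[0,0,0,0],[0,0,0,0],[0,0,0,0]]
  ],
  "jaw": 2.5
}}

```text
clock: 33.65
tool_pos: [0.4722, -0.1024, 0.0393]
orientation: [-86.2, 90.0, 1.4]
force: [-0.7, 1.6, 4.7]
opening: 0.0355
```

```bash
python3 go.py .457 -.116 .05 -262.3 .457 -.116 .0385 999
```

```text
now [ 0.4722 -0.1024  0.0393] jaw 87.6 F [-0.7  1.6  4.7] open 35.5 t 33.6 tilt 0.04 j6 [  11. -104.]
-> shift cm x -1.07 y 1.46 z -1.42 then spin -0.176 rad (rows: 1, 2)
-> shift cm x 1.15 y 0.00 z 0.00 then spin -0.000 rad (rows: 1, 0)
```

>>> {"api": "move_arm", "payload": {
  "commands": [
    [[-1,0,0,0],[-2,0,0,0],[0,1.46,-1.42,0],[0,0,0,-0.09],[0,0,0,-0.086],[0,0,0,0],[0,0,0,0]]
  ]
}}

```text
clock: 34.35
tool_pos: [0.4563, -0.1162, 0.0689]
orientation: [45.2, 90.0, 142.7]
force: [-0.6, -0.1, -0.4]
opening: 0.0359
```

>>> {"api": "move_arm", "payload": {
  "commands": [
    [[1.2,0,0,0],[1,0,0,0],[0.5,0,0,0],[0,0,0,0],[0,0,0,0]]
  ]
}}

```text
clock: 34.85
tool_pos: [0.4567, -0.116, 0.0418]
orientation: [101.9, 90.0, -160.5]
force: [0.3, 0.2, -0.6]
opening: 0.0361
```

```bash
python3 go.py .457 -.116 .039 -262.3
```

```text
now [ 0.4567 -0.116   0.0418] jaw 97.7 F [ 0.3  0.2 -0.6] open 36.1 t 34.9 tilt 0.03 j6 [ 10. -92.]
-> shift cm x 0.28 y -0.03 z -0.00 then spin -0.001 rad (rows: 1, 1)
```

>>> {"api": "move_arm", "payload": {
  "commands": [
    [[0.25,0,0,0],[0,0,0,0],[0,0,0,0]]
  ]
}}

```text
clock: 35.15
tool_pos: [0.4568, -0.116, 0.0395]
orientation: [-88.0, 90.0, 9.6]
force: [-0.4, -0.4, -0.4]
opening: 0.0359
```

>>> {"api": "move_arm", "payload": {
  "commands": [
    [[0,0,0,0],[0,0,0,0],[0,0,0,0],[0,0,0,0]]
  ],
  "jaw": 4.8
}}

```text
clock: 35.55
tool_pos: [0.4568, -0.116, 0.0394]
orientation: [-94.0, 90.0, 3.7]
force: [0.8, -0.8, 0.1]
opening: 0.0482
```

>>> {"api": "move_arm", "payload": {
  "commands": [
    [[-0.5,0,0,0],[-1.5,0,0,0],[-4,0,0,0],[-4,0,0,0],[-4,0,0,0],[-4,-4,0,0],[0,-4.5,0,0],[0,-4,0,0]]
  ]
}}

```text
clock: 36.35
tool_pos: [0.5783, -0.0996, 0.2173]
orientation: [-90.7, 89.7, 6.9]
force: [0.5, -0.5, -1.0]
opening: 0.0481
```

>>> {"api": "move_arm", "payload": {
  "commands": [
    [[0,0,0,0],[0,0,0,0]]
  ]
}}

```text
clock: 36.55
tool_pos: [0.576, -0.0998, 0.214]
orientation: [84.3, 89.9, -178.0]
force: [-0.7, -0.1, 0.4]
opening: 0.048
```

```bash
python3 w.py w10; python3 - <<'E'
from f import *
a=load('w10'); fish(*a,zt=.057)
E
python3 pk.py w10;python3 go.py .42 .15 .26 -172
```

```text
[ 0.508 -0.109  0.372]
fish px [374. 122.] xy [507.4 -57.5] size [33. 48.] long axis deg -82.3 dep [ 0.507 -0.058  0.057]
fish px [266. 121.] xy [ 520.6 -162.1] size [33. 48.] long axis deg -82.2 dep [ 0.52  -0.162  0.057]
fish px [554. 115.] xy [479.2 110.5] size [105.  10.] long axis deg 3.2 dep [0.473 0.144 0.011]
fish px [587. 117.] xy [490.1 145.4] size [170.  55.] long axis deg 4.0 dep [0.471 0.179 0.012]
fish px [322.  62.] xy [ 461.4 -114.9] size [49. 34.] long axis deg 7.3 dep [ 0.461 -0.115  0.058]
fish px [510. 117.] xy [495.   71.2] size [171.  66.] long axis deg 4.6 dep [0.482 0.096 0.012]
puck px ((319.8888854980469, 125.0), 15.553275108337402) ((517.2369995117188, -109.69395446777344), 15.324722290039062) [ 0.5167 -0.1095  0.0493]
now [ 0.5754 -0.0999  0.2143] jaw 97.7 F [-0.3  1.5 -0.9] open 48.1 t 36.6 tilt 0.08 j6 [  9. -92.]
-> shift cm x -4.57 y 12.06 z 26.84 then spin 1.565 rad (rows: 6, 11)
```

>>> {"api": "move_arm", "payload": {
  "commands": [
    [[-0.5,0.6,4.8,0],[-0.5,0.6,4.8,0],[-0.5,0.6,4.8,0],[-0.5,0.6,4.8,0],[-0.5,0.6,4.8,0],[-0.5,0.6,4.8,0],[-0.5,0.6,4.8,0],[0,0.6,4.8,0]]
  ],
  "jaw": 5.0
}}

```text
clock: 37.4
tool_pos: [0.4758, 0.2754, 0.2514]
orientation: [-53.2, 89.9, 44.5]
force: [0.6, 0.2, -0.4]
opening: 0.05
```

>>> {"api": "move_arm", "payload": {
  "commands": [
    [[0,0.6,4.8,0],[0,0.6,4.8,0],[0,0,0,0],[0,0,0,0],[0,0,0,0]]
  ]
}}

```text
clock: 37.9
tool_pos: [0.4521, 0.3667, 0.2501]
orientation: [-25.5, 90.0, 72.1]
force: [-0.2, -0.8, 0.1]
opening: 0.0498
```

```bash
python3 w.py w11; cat > cv.py <<'E'
from f import *
from scipy.optimize import least_squares
p,d,K,k,T=load(sys.argv[1]); z0=float(sys.argv[2]); hsv=cv2.cvtColor(p[:235],cv2.COLOR_RGB2HSV).astype(int)
m=(((hsv[...,0]<8)|(hsv[...,0]>172))&(hsv[...,1]>130)&(hsv[...,2]>60)).astype(np.uint8)
c=max(cv2.findContours(m,cv2.RETR_EXTERNAL,cv2.CHAIN_APPROX_NONE)[0],key=cv2.contourArea)[:,0]
c=c[(c[:,0]>3)&(c[:,0]<636)&(c[:,1]>3)&(c[:,1]<228)]
q=onplane(c,z0+.011,K,k,T)[:,:2]; q0=q.mean(0)
f=least_squares(lambda a:np.hypot(q[:,0]-a[0],q[:,1]-a[1])-a[2],[*q0,.098],loss='soft_l1',f_scale=.001); print('flange',f.x.round(4),len(q))
v,u=np.mgrid[:235,:640]; P=depthpts(np.c_[u.ravel(),v.ravel()],d,K,k,T).reshape(235,640,3)
rr=np.hypot(P[...,0]-f.x[0],P[...,1]-f.x[1]); kk=(rr<.04)&(abs(P[...,2]-z0-.05)<.006)
Q=P[kk]; print('knob',Q.mean(0).round(4),len(Q),np.ptp(Q[:,:2],axis=0).round(3))
a=P[(rr>.084)&(rr<.096)&(hsv[...,1]>130)]; A=np.c_[a[:,:2]-f.x[:2],np.ones(len(a))]; s=np.linalg.lstsq(A,a[:,2],rcond=None)[0]; print('flange plane slope deg',np.degrees(s[:2]).round(2),'z',s[2].round(4))
E
python3 cv.py w11 0; python3 go.py .489 .383 .12 999
```

```text
[0.383 0.358 0.408]
flange [0.4895 0.3841 0.0963] 267
knob [0.4886 0.3841 0.0497] 408 [0.026 0.027]
flange plane slope deg [0.01 0.02] z 0.0122
now [0.4524 0.3664 0.2501] jaw 97.6 F [ 0.3  0.  -0.3] open 50.0 t 38.0 tilt 0.02 j6 [  58. -141.]
-> shift cm x 13.01 y -3.85 z 1.16 then spin -0.000 rad (rows: 3, 0)
```

>>> {"api": "move_arm", "payload": {
  "commands": [
    [[1,-1.9,0.6,0],[3,-1.95,0.65,0],[4,0,0,0],[4,0,0,0],[4,0,0,0],[2.5,0,0,0],[2,0,0,0],[0,0,0,0]]
  ]
}}

```text
clock: 38.75
tool_pos: [0.4881, 0.3823, 0.0421]
orientation: [133.4, 89.7, -129.0]
force: [-0.8, -0.3, -0.3]
opening: 0.0499
```

>>> {"api": "move_arm", "payload": {
  "commands": [
    [[0.8,0,0,0],[0.6,0,0,0],[0,0,0,0],[0,0,0,0]]
  ]
}}

```text
clock: 39.15
tool_pos: [0.4891, 0.3855, 0.0314]
orientation: [-45.6, 89.9, 52.1]
force: [0.2, -0.0, 0.3]
opening: 0.05
```

```bash
python3 go.py .489 .384 .0255 97.6
```

```text
now [0.4891 0.3855 0.0314] jaw 97.7 F [ 0.2 -0.   0.3] open 50.0 t 39.1 tilt 0.05 j6 [  56. -139.]
-> shift cm x 0.59 y 0.03 z -0.15 then spin 0.001 rad (rows: 1, 1)
```

>>> {"api": "move_arm", "payload": {
  "commands": [
    [[0.35,0,-0.15,0],[0.2,0,0,0],[0,0,0,0],[0,0,0,0]]
  ]
}}

```text
clock: 39.55
tool_pos: [0.489, 0.3838, 0.0251]
orientation: [155.4, 90.0, -106.9]
force: [-0.4, 0.9, 0.2]
opening: 0.0498
```

>>> {"api": "move_arm", "payload": {
  "commands": [
    [[0,0,0,0],[0,0,0,0],[0,0,0,0],[0,0,0,0],[0,0,0,0],[0,0,0,0]]
  ],
  "jaw": 1.5
}}

```text
clock: 40.15
tool_pos: [0.4891, 0.3838, 0.0252]
orientation: [-75.5, 90.0, 22.2]
force: [-0.5, -0.5, 1.0]
opening: 0.0275
```

```bash
python3 go.py .489 .384 .2 97.6 .5114 -.1108 .2 999
```

```text
now [0.4891 0.3838 0.0252] jaw 97.7 F [-0.5 -0.5  1. ] open 27.5 t 40.1 tilt 0.0 j6 [  56. -138.]
-> shift cm x -17.48 y 0.01 z 0.02 then spin 0.001 rad (rows: 4, 1)
-> shift cm x 0.00 y 4.32 z -49.34 then spin -0.000 rad (rows: 10, 0)
```

>>> {"api": "move_arm", "payload": {
  "commands": [
    [[-1,0,0,0],[-2,0,0,0],[-2.5,0,0,0],[-2.5,0,0,0],[-2.5,0,0,0],[-2.5,0,0,0],[-2.5,0,0,0],[-2,0,0,0]]
  ]
}}

```text
clock: 40.95
tool_pos: [0.4889, 0.3837, 0.2021]
orientation: [-31.5, 90.0, 66.2]
force: [0.7, 1.4, -2.7]
opening: 0.0275
```

>>> {"api": "move_arm", "payload": {
  "commands": [
    [[0,0.2,-2,0],[0,0.3,-3.5,0],[0,0.3,-3.5,0],[0,0.3,-3.5,0],[0,0.3,-3.5,0],[0,0.3,-3.5,0],[0,0.3,-3.5,0],[0,0.3,-3.5,0]]
  ]
}}

```text
clock: 41.75
tool_pos: [0.5005, 0.1159, 0.1998]
orientation: [95.1, 89.9, -167.2]
force: [1.2, 0.6, -2.6]
opening: 0.0276
```

>>> {"api": "move_arm", "payload": {
  "commands": [
    [[0,0.3,-3.5,0],[0,0.3,-3.5,0],[0,0.3,-3.5,0],[0,0.3,-3.5,0],[0,0.3,-3.5,0],[0,0.3,-3.5,0],[0,0.2,-1.8,0],[0,0,0,0]]
  ]
}}

```text
clock: 42.55
tool_pos: [0.5109, -0.1129, 0.1995]
orientation: [84.7, 89.9, -177.8]
force: [0.4, -0.4, -2.5]
opening: 0.0272
```

>>> {"api": "move_arm", "payload": {
  "commands": [
    [[0,0,0,0],[0,0,0,0]]
  ]
}}

```text
clock: 42.75
tool_pos: [0.5118, -0.1102, 0.2]
orientation: [55.1, 90.0, 152.8]
force: [0.2, 1.1, -2.3]
opening: 0.0273
```

```bash
python3 go.py .5114 -.1108 .12 97.6; python3 w.py w12
```

```text
now [ 0.5118 -0.1102  0.2   ] jaw 97.7 F [ 0.2  1.1 -2.3] open 27.3 t 42.8 tilt 0.03 j6 [  9. -92.]
-> shift cm x 8.00 y 0.05 z -0.05 then spin 0.001 rad (rows: 2, 1)
[ 0.443 -0.119  0.358]
```

View pics/w12.png

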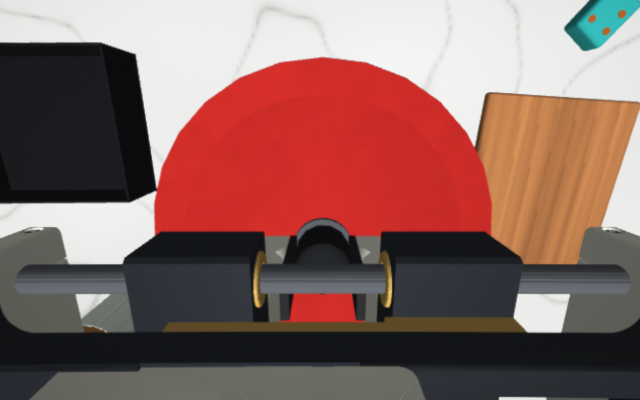

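The cover (red, centre about (322,230)) is held level over the pan and the board is empty.

```bash
python3 cv.py w12 .175
```

```text
flange [ 0.5125 -0.1095  0.0972] 531cv.py:11: RuntimeWarning: Mean of empty slice.
  Q=P[kk]; print('knob',Q.mean(0).round(4),len(Q),np.ptp(Q[:,:2],axis=0).round(3))
  ret = um.true_divide(
Traceback (most recent call last):
  File "cv.py", line 11, in <module>
    Q=P[kk]; print('knob',Q.mean(0).round(4),len(Q),np.ptp(Q[:,:2],axis=0).round(3))
                                                    ~~~~~~^^^^^^^^^^^^^^^^
ValueError: zero-size array to reduction operation maximum which has no identity
```

>>> {"api": "move_arm", "payload": {
  "commands": [
    [[2.5,0,0,0],[2.5,0,0,0],[2,0.05,-0.05,0],[0.8,0,0,0],[0,0,0,0],[0,0,0,0],[0,0,0,0]]
  ]
}}

```text
clock: 43.5
tool_pos: [0.5128, -0.1108, 0.1234]
orientation: [-95.8, 89.9, 1.9]
force: [0.7, -0.4, -3.0]
opening: 0.0274
```

```bash
python3 go.py .5114 -.1108 .1028 97.6
```

```text
now [ 0.5128 -0.1108  0.1234] jaw 97.7 F [ 0.7 -0.4 -3. ] open 27.4 t 43.5 tilt 0.12 j6 [  9. -92.]
-> shift cm x 2.06 y 0.14 z 0.02 then spin 0.002 rad (rows: 1, 1)
```

>>> {"api": "move_arm", "payload": {
  "commands": [
    [[0.6,0.15,0,0],[0.5,0,0,0],[0.4,0,0,0],[0.2,0,0,0],[0.2,0,0,0],[0.1,0,0,0],[0,0,0,0],[0,0,0,0]]
  ]
}}

```text
clock: 44.3
tool_pos: [0.5105, -0.1113, 0.1022]
orientation: [-87.7, 90.0, 10.0]
force: [0.7, -0.7, -2.4]
opening: 0.0269
```

```bash
python3 go.py .5114 -.1108 .1022 97.6
```

```text
now [ 0.5105 -0.1113  0.1022] jaw 97.7 F [ 0.7 -0.7 -2.4] open 26.9 t 44.3 tilt 0.02 j6 [  9. -92.]
-> shift cm x 0.00 y -0.09 z 0.03 then spin 0.001 rad (rows: 1, 1)
```

>>> {"api": "move_arm", "payload": {
  "commands": [
    [[0.1,0,0,0],[0.1,0,0,0],[0,0,0,0],[0,0,0,0]]
  ]
}}

```text
clock: 44.7
tool_pos: [0.5106, -0.1113, 0.1021]
orientation: [-112.1, 89.9, -14.4]
force: [-7.6, 3.6, 15.6]
opening: 0.0271
```

>>> {"api": "move_arm", "payload": {
  "commands": [
    [[-0.15,0,0,0],[0,0,0,0],[0,0,0,0]]
  ]
}}

```text
clock: 45.0
tool_pos: [0.5108, -0.1112, 0.1022]
orientation: [-97.8, 90.0, -0.1]
force: [-2.9, 1.5, 5.6]
opening: 0.0274
```

>>> {"api": "move_arm", "payload": {
  "commands": [
    [[0,0,0,0],[0,0,0,0],[0,0,0,0],[0,0,0,0]]
  ],
  "jaw": 5.0
}}

```text
clock: 45.4
tool_pos: [0.5105, -0.1113, 0.1015]
orientation: [114.1, 90.0, -148.3]
force: [0.8, -0.0, 0.4]
opening: 0.0489
```

>>> {"api": "move_arm", "payload": {
  "commands": [
    [[-0.5,0,0,0],[-1.5,0,0,0],[-3,0,0,0],[-4,0,0,0],[-4,-2,0,0],[0,-4,0,0],[0,-3,0,0],[0,0,0,0]]
  ]
}}

```text
clock: 46.2
tool_pos: [0.6024, -0.0988, 0.2313]
orientation: [-135.7, 90.0, -38.0]
force: [-0.4, -0.2, -1.2]
opening: 0.05
```

>>> {"api": "move_arm", "payload": {
  "commands": [
    [[0,0,0,0],[0,0,0,0]]
  ]
}}

```text
clock: 46.4
tool_pos: [0.5989, -0.0993, 0.2316]
orientation: [86.1, 90.0, -176.2]
force: [-0.3, -0.2, 0.7]
opening: 0.0499
```

```bash
python3 w.py w13; python3 cv.py w13 .077;  python3 go.py .647 -.0933 .16 97.7
```

```text
[ 0.53  -0.108  0.39 ]
flange [ 0.5112 -0.1107  0.0968] 471
knob [ 0.5111 -0.1106  0.1266] 995 [0.028 0.027]
flange plane slope deg [0.08 0.03] z 0.089
now [ 0.5989 -0.0994  0.2319] jaw 97.7 F [ 0.9 -0.6  0.1] open 50.0 t 46.5 tilt 0.01 j6 [  9. -91.]
-> shift cm x 7.19 y -4.85 z -0.04 then spin -0.000 rad (rows: 2, 1)
```

View pics/w13.png

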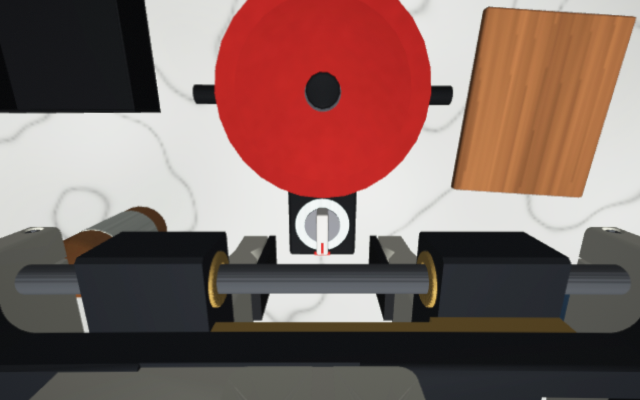

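Cover flange now measures level with its top at 89 mm, concentric with the rim: it's seated. Next, the knob.

>>> {"api": "move_arm", "payload": {
  "commands": [
    [[1,-2.4,0,0],[2.2,-2.45,0,0],[4,0,0,0],[0,0,0,0],[0,0,0,0]]
  ],
  "jaw": 4.0
}}

```text
clock: 46.95
tool_pos: [0.647, -0.0931, 0.1602]
orientation: [113.5, 89.9, -148.8]
force: [0.3, 0.3, 0.4]
opening: 0.04
```

```bash
python3 w.py w14; python3 s.py w14 | tail -2; python3 go.py .647 -.0931 .064 97.9
```

```text
[ 0.578 -0.102  0.318]
bar [308.44131455 149.50234742] ((604.4822387695312, -109.56663513183594), (70.8500747680664, 8.728751182556152), 89.92922973632812)
dir to knob -26.391166967708948 0.06556576566463755
now [ 0.6479 -0.0931  0.1617] jaw 97.7 F [0.3 0.4 0.3] open 40.0 t 47.0 tilt 0.09 j6 [  9. -91.]
-> shift cm x 9.77 y 0.09 z 0.01 then spin -0.004 rad (rows: 2, 1)
```

>>> {"api": "move_arm", "payload": {
  "commands": [
    [[2.5,0,0,0],[2.5,0,0,0],[2,0,0,0],[1.2,0,0,0],[0.8,0,0,0],[0.5,0,0,0],[0,0,0,0],[0,0,0,0]]
  ]
}}

```text
clock: 47.8
tool_pos: [0.6482, -0.0928, 0.0656]
orientation: [-101.0, 89.9, -3.3]
force: [-0.4, -0.4, 0.5]
opening: 0.0404
```

>>> {"api": "move_arm", "payload": {
  "commands": [
    [[0,0,0,0],[0,0,0,0],[0,0,0,0],[0,0,0,0],[0,0,0,0]]
  ],
  "jaw": 0.5
}}

```text
clock: 48.3
tool_pos: [0.6478, -0.0932, 0.0649]
orientation: [-165.6, 90.0, -67.9]
force: [-0.4, -3.9, 0.1]
opening: 0.0119
```

```bash
python3 go.py .647 -.0931 .064 97.9; python3 -c "
from h import *
o=get_obs();print(o['force'].round(1),o['moment'].round(2),o['joint_pos'].round(0))"
```

```text
now [ 0.6478 -0.0932  0.0649] jaw 97.7 F [-0.4 -3.9  0.1] open 11.9 t 48.3 tilt 0.04 j6 [  9. -91.]
-> shift cm x 0.09 y 0.08 z 0.03 then spin -0.004 rad (rows: 1, 1)
[-0.4 -3.9  0.1] [-1.06 -0.31 -0.07] [  9.  26. -13.   0. -51. -91.]
```

>>> {"api": "move_arm", "payload": {
  "commands": [
    [[0,0,0,0.12],[0,0,0,0.12],[0,0,0,0.12],[0,0,0,0.12],[0,0,0,0.12],[0,0,0,0.12],[0,0,0,0.12],[0,0,0,0.12]]
  ]
}}

```text
clock: 49.1
tool_pos: [0.6469, -0.0957, 0.0648]
orientation: [-162.8, 89.8, -120.4]
force: [-0.6, -15.0, 0.8]
opening: 0.0122
```

```bash
cat > st.py <<'E'
from h import *
import go
go.plan([]); o=get_obs(); print(o['force'].round(1),o['moment'].round(2),o['joint_pos'].round(0),o['tau'].round(2)[5])
E
python3 st.py
```

```text
now [ 0.6469 -0.0957  0.0648] jaw 42.4 F [ -0.6 -15.    0.8] open 12.2 t 49.1 tilt 0.21 j6 [   9. -146.]
[ -0.6 -15.    0.8] [-5.43  0.13  0.14] [   9.   26.  -13.    0.  -51. -146.] 1.82
```

>>> {"api": "move_arm", "payload": {
  "commands": [
    [[0,-0.1,-0.3,0.1],[0,0,0,0.08],[0,0,0,0.06],[0,0,0,0.04]]
  ]
}}

```text
clock: 49.5
tool_pos: [0.6463, -0.0963, 0.0649]
orientation: [-106.9, 89.9, -80.4]
force: [0.8, -4.3, 0.5]
opening: 0.0119
```

```bash
python3 st.py; python3 w.py w15; python3 - <<'E'
from f import *
p=load('w15')[0]; save(p[60:235,180:470],'pics/w15c.png',2.5)
E
```

```text
now [ 0.6463 -0.0963  0.0649] jaw 26.5 F [ 0.8 -4.3  0.5] open 11.9 t 49.5 tilt 0.06 j6 [   9. -162.]
[ 0.8 -4.3  0.5] [-1.6  -0.35  0.53] [   9.   26.  -13.    0.  -50. -162.] -0.17
[ 0.617 -0.032  0.223]
```

View pics/w15c.png

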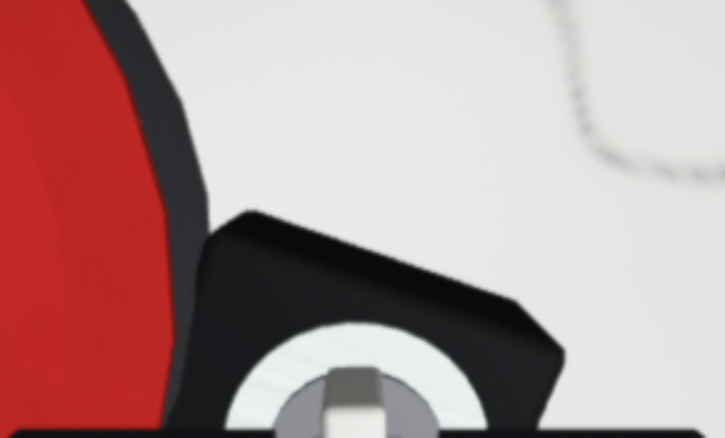

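>>> {"api": "move_arm", "payload": {
  "commands": [
    [[0,0,0,0],[0,0,0,0],[0,0,0,0],[0,0,0,0],[0,0,0,0],[0,0,0,0],[0,0,0,0],[0,0,0,0]]
  ]
}}

```text
clock: 50.35
tool_pos: [0.6463, -0.0963, 0.0649]
orientation: [-108.6, 89.9, -81.8]
force: [0.5, -5.0, -0.7]
opening: 0.0119
```

```bash
python3 st.py
```

```text
now [ 0.6463 -0.0963  0.0649] jaw 26.8 F [ 0.5 -5.  -0.7] open 11.9 t 50.4 tilt 0.06 j6 [   9. -162.]
[ 0.5 -5.  -0.7] [-2.12 -0.5   0.51] [   9.   26.  -13.    0.  -50. -162.] -0.51
```

>>> {"api": "move_arm", "payload": {
  "commands": [
    [[0,0,0,0.06],[0,0,0,0],[0,0,0,0],[0,0,0,0],[0,0,0,0],[0,0,0,0],[0,0,0,0],[0,0,0,0]]
  ]
}}

```text
clock: 51.15
tool_pos: [0.6462, -0.0962, 0.0649]
orientation: [-114.2, 89.9, -90.8]
force: [0.5, -5.7, -0.1]
opening: 0.0128
```

```bash
python3 st.py
```

```text
now [ 0.6462 -0.0962  0.0649] jaw 23.4 F [ 0.5 -5.7 -0.1] open 12.8 t 51.1 tilt 0.06 j6 [   9. -165.]
[ 0.5 -5.7 -0.1] [-2.1  -0.38  0.87] [   9.   26.  -13.    0.  -50. -165.] -0.8
```

>>> {"api": "move_arm", "payload": {
  "commands": [
    [[0,0,0,0],[0,0,0,0],[0,0,0,0]]
  ],
  "jaw": 2.2
}}

```text
clock: 51.45
tool_pos: [0.6462, -0.095, 0.0646]
orientation: [56.5, 90.0, 79.7]
force: [-1.1, 0.6, 0.6]
opening: 0.0215
```

>>> {"api": "move_arm", "payload": {
  "commands": [
    [[-1,0,0,0],[-2,0,0,0],[-3,0,0,0],[-4,0,0,0],[-3,0,0,0],[0,0,0,0]]
  ]
}}

```text
clock: 52.05
tool_pos: [0.6486, -0.0957, 0.2011]
orientation: [-24.7, 89.5, -1.5]
force: [-0.3, 0.4, -0.3]
opening: 0.0218
```

```bash
python3 st.py
```

```text
now [ 0.6486 -0.0957  0.2011] jaw 23.2 F [-0.3  0.4 -0.3] open 21.8 t 52.0 tilt 0.5 j6 [   9. -165.]
[-0.3  0.4 -0.3] [-0.03 -0.16 -0.01] [   9.   19.   -5.    0.  -66. -165.] 0.0
```

The moment grew from 0.51 to 0.87 N m while the knob stayed put, so it was at its stop. Released; now the final check.

>>> {"api": "move_arm", "payload": {
  "commands": [
    [[-2,0,0,-0.145],[-2,0,0,-0.145],[0,0,0,-0.145],[0,0,0,-0.145],[0,0,0,-0.145],[0,0,0,-0.145],[0,0,0,-0.145],[0,0,0,-0.145]]
  ]
}}

```text
clock: 52.85
tool_pos: [0.6458, -0.0955, 0.235]
orientation: [76.8, 90.0, 166.8]
force: [-0.5, 0.0, -0.3]
opening: 0.0219
```

>>> {"api": "move_arm", "payload": {
  "commands": [
    [[0,0,0,-0.14],[0,-2,0,0],[0,0,0,0],[0,0,0,0],[0,0,0,0]]
  ]
}}

```text
clock: 53.35
tool_pos: [0.6655, -0.0929, 0.2347]
orientation: [77.3, 90.0, 175.0]
force: [0.2, -0.0, -0.5]
opening: 0.022
```

```bash
python3 st.py; python3 w.py w16; python3 cv.py w16 .077; python3 s.py w16|tail -2; python3 -c "
from f import *
p=load('w16')[0];t=shot('scene')[0]; a=cv2.resize(p[:235],(640,235)); save(np.vstack([a,t[40:390]]),'pics/final.png')"
```

```text
now [ 0.6655 -0.0929  0.2347] jaw 97.7 F [ 0.2 -0.  -0.5] open 22.0 t 53.4 tilt 0.03 j6 [  9. -91.]
[ 0.2 -0.  -0.5] [ 0.08 -0.13  0.02] [  9.  20.   1.  -0. -71. -91.] -0.0
[ 0.597 -0.102  0.393]
flange [ 0.5115 -0.1106  0.0964] 396
knob [ 0.5194 -0.1096  0.1262] 485 [0.013 0.027]
flange plane slope deg [24.67  2.93] z 0.0789
bar [313.50322581 121.28387097] ((604.5298461914062, -108.76380920410156), (9.040475845336914, 69.96097564697266), 0.014867987483739853)
dir to knob 1.0629697598951768 0.09328599954315374
```

View pics/final.png

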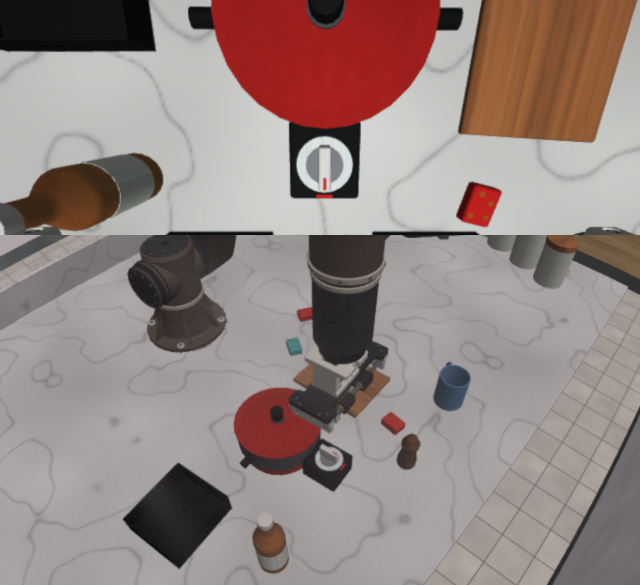

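The start knob is back at rest along the skillet's x (325,170), and the cover, mug, oil and mill are in place. The slope fit of 24° disagrees: its ring may take in points off the cover, so I'll redo it with the flange pixels only.

```bash
python3 - <<'E'
from f import *
p,d,K,k,T=load('w16'); v,u=np.mgrid[:130,215:440]; P=depthpts(np.c_[u.ravel(),v.ravel()],d,K,k,T); h=cv2.cvtColor(p,cv2.COLOR_RGB2HSV)[:130,215:440].reshape(-1,3)
r=np.hypot(P[:,0]-.5115,P[:,1]+.1106); s=(r>.085)&(r<.094)&(h[:,1]>150); a=P[s]; print(len(a),np.percentile(a[:,2],[1,5,50,95,99]).round(4))
a=a[abs(a[:,2]-.089)<.01]; print(len(a),np.degrees(np.linalg.lstsq(np.c_[a[:,:2]-[.5115,-.1106],np.ones(len(a))],a[:,2],rcond=None)[0][:2]).round(2))
E
```

```text
3642 [0.0873 0.0877 0.089  0.0904 0.3929]
3553 [0.02 0.03]
```

The flange is level: 0.03° of slope with its top at 89 mm. The 24° came from pixels without a depth reading. Handing in.

```bash
python3 -c "
from h import *
print(close_job())"
```

```text
the job is handed in; nothing more can be done
None
```

The job is done and handed in at about 53 s on the robot's clock, with all steps carried out in the order asked.

- **Puck:** I found it in the black tin by wrist-camera depth rather than by feeling across the floor. The grip closing on about 31 mm confirmed it, and I laid it in the pan's middle.
- **Fish:** there were three golden portions on the board, and all three lie flat around the puck, side by side. One was found about 2 cm from where I had laid it and touching the puck. It was probably knocked, and I put it back. The pan was last measured just before covering.
- **Cover:** it is seated, with the flange top at 89 mm, a slope of 0.03° and its centre within 1 mm of the pan's.
- **Start knob:** I twisted it clockwise to its stop. Further turning only raised the moment, from 0.51 to 0.87 N m. I held it there for more than 0.5 s and let go, and the last picture shows it back at rest.
- **Bystanders:** in the last pictures the mug, oil bottle and pepper mill show no sign of having moved.

**Checks that disagreed or fell short:**
- The puck was last measured 3 to 6 mm off the pan's centre, which I left as it was.
- The wrist view read the portions about 3 mm farther out in x than where I released them.
- One final slope fit gave 24°. It was spoiled by pixels with no depth reading; redone without them, it gave the 0.03° above.
- During the twist the side force reached 15 N because my grip was about 3 mm off the knob's axis. I corrected it partway through.

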